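Load the dip carriage and index it to the measuring station

ROBOT

A 6-joint arm with a two-finger parallel gripper is mounted at the origin on a cart in front of the work surface, level with it; the furniture and walls round the work are solid. World frame = base frame: x ahead of the robot, y to its left, z up, the work surface at z = 0. Lengths are in m, angles in degrees, forces in N, time in s.
With the tool pointing down it reaches from about 0.325 to 0.9 m from the base axis. Payload 3.5 kg.
Tool frame: the origin (TCP) lies at the very end of the fingers, on their centre line; the grasp point (between the pads) lies 19 mm behind it (env.tcp_to_grasp is the z of the grasp point in the tool frame, in m); z points along the fingers, y is the line along which they close (so a half turn about z gives the same grasp; the last joint's range is limited). The gripper opens to 85 mm and grips with 20 to 120 N. Pads are 22 mm wide; open, the fingers measure 114 mm over their backs; the gripper's body (76 mm by 85 mm) begins 54 mm behind the grasp point. The pads swing forward as they close: fully open they stand 13 mm farther back than shut.
Start: joints at [-83.216, 15.837, -1.513, 72.651, 0, 84.076], TCP at [0.137, -0.61, 0.231] pointing down, gripper open.
Joint ranges: [-178.77, 178.77], [-48.84, 107.48], [-61.69, 71.31], [-111.58, 123.2], [-90, 87.43], [-180, 180]. Speed limits (degrees/s): [147.25, 147.25, 180, 180, 180, 180].

INTERFACE

Orientations are given as a 3x3 rotation matrix whose columns are the frame's x, y, z axes.
In Python, from station import env, vision, ticket gives the robot as it stands.
- The arm moves only by the tool step_arm, never from a script. Its argument "plan" is a list of rows, each a list of 2 entries, a list of its own where there are three numbers: the shift along the tool's x, y, z in units of 0.12 m (1.0 is 0.12 m), then the turn about the tool's z in units of pi/2 rad (1.0 is pi/2 rad). A call has 1 to 12 rows; each row shifts and turns the commanded pose from where the row before left it, along the tool's axes as they then stand; what a row does not reach is not made up. A row lasts 1/10 s, in which the tool goes at most 50 mm and 8.59 degrees, less where a joint would pass 70% of its speed; a pose out of reach is approached as far as the arm can. A call with a number of a shift or a turn outside -1 to 1 is refused whole. A call with a gripper value outside its range is refused whole. "jaw" is the gripper's target within -1 to 1 (shut at 1, half-way at 0, fully open at -1), set as the call begins (left out, the last holds). The fingers move at their own pace and stop on an object; the grip force is fixed at half the most. Time passes only in rows, so rows that do not move let the fingers close. It gives the time, the measured TCP pose, the force, the opening and the grip force at its end, in the units of the state.
- env.observe(): the state, without advancing time (a new reading comes with each control period).
- vision.capture(name): name is "side" or "top" or "wrist"; returns the picture (420x560x3 uint8, red, green, blue); there is no depth.
- vision.camera_model(name): a dict with "camera_matrix" (3x3 intrinsics, pixels), "pose" (4x4, takes a point from camera to world coordinates); the wrist camera has in their place "T_tool_cam" (4x4, takes a point from camera to tool coordinates, whose origin is the TCP and whose axes are the flange's). Camera axes: x right, y up, looking along -z (the intrinsics and any distortion apply to the point x, -y, -z); pixel columns grow to the right and rows downward; lengths in m; the calibration is good to about 2 mm. A picture is of the moment at which its call begins: read the wrist's pose just before it. camera_model takes no time and is no camera call.
- ticket.sign_off(): hands the job in; it is judged then, once.
The state is a dict: "clock": time; "joint_pos": joint angles; "dq": joint speeds; "joint_torque": joint torques, N m; "tcp_pos": TCP position; "tool_rot": TCP orientation; "ft_force": force on the tool from outside, world axes, zero at the start; "ft_torque": the same for the moment, N m; "grip_width": opening from 0.0 (shut) to 1.0 (fully open); "finger_force": force on a finger pad.
Only numpy, scipy, OpenCV 4.12 (cv2) and the standard library are available. Lean on these libraries where they do the work, as an engineer would, in place of code of your own. Each camera call takes 0.05 s, during which the arm holds its last target. There are 200 camera calls.

TASK

Draw the carriage back to the stop at the loading end of its rail (the end with the handle), then stand every dip probe that lies on the bench upright, foot down, in a pocket of its own on the carriage, so that its weight holds the sensing pin in the pocket's floor pressed down: picked up by the cross-head and then held slackly, a probe swings down to hang foot down. Only once all of them are loaded, push the carriage along its rail until it sits in the detent of the measuring station, not past it, with every probe still standing on its pin. Do not knock over or shift the beaker, the bottle or the roll of tape.

Things in the scene. Friction and masses are not known exactly. Their poses are not given: they have to be found in the camera images.
- probe_a: dip probe lying flat, foot towards the robot; may be absent. Steel foot 18 mm square, 45 long, tapered end; stem 8 mm dia; grey cross-head, a barrel 18 mm dia, 22 long, square across the stem, a rubber-faced button 6 mm dia standing 4 mm out of each end (30 mm over both: the grasp). Origin: centre of the cross-head, 9 mm above the worktop. +x = stem, foot to head (head top at +9 mm, foot end at -110 mm); y = cross-head's axis
- probe_b: dip probe like probe_a, 0.12 to 0.2 kg; may be absent. Centre of mass about 70 mm from the head: lifted by the buttons it stays level only in a firm grip (30 N or more); at 12 to 20 N or less it slips, and in a slack grip (3 to 5 N) it swings down about the line between the fingers and hangs foot down within some 10 degrees
- probe_c: dip probe like probe_a and probe_b in size and shape, told apart by position only; may be absent
- probe_d: dip probe like the others; may be absent
- pocket_0 (a point): centre of the floor of pocket 0, the one nearest the handle; pockets 1, 2 and 3 follow every 55 mm along y. Each is 22 mm square and 40 mm deep, its floor 30 mm above the worktop. x is square to the rail, y is the direction of travel, z up; moves with the carriage
- pocket_1 (a point): centre of the floor of pocket 1 (middle), axes and sizes as pocket_0. Above each pocket is a 45 degree bell mouth of white plastic edges, crests 20 mm from the centre in x (8 mm above the pocket's top edge) and 27 mm in y (16 mm above); nothing of the mouths is more than 87 mm above the worktop
- pocket_2 (a point): centre of the floor of pocket 2, axes and sizes as pocket_0
- pocket_3 (a point): centre of the floor of pocket 3 (farthest from the handle), axes and sizes as pocket_0; its mouth's crest on the +y side is 20 mm from the centre and 9 mm above the top edge
- pin_0 (a joint): sensing pin in the floor of pocket 0, a brass button 10 mm in diameter: 0 = up (6 mm proud of the floor), about 0.006 = flush, held down; spring, about 1 N, so a standing probe's weight keeps it down
- pin_1 (a joint): sensing pin in the floor of pocket 1, a brass button 10 mm in diameter: 0 = up (6 mm proud of the floor), about 0.006 = flush, held down; spring, about 1 N, so a standing probe's weight keeps it down
- pin_2 (a joint): sensing pin in the floor of pocket 2, a brass button 10 mm in diameter: 0 = up (6 mm proud of the floor), about 0.006 = flush, held down; spring, about 1 N, so a standing probe's weight keeps it down
- pin_3 (a joint): sensing pin in the floor of pocket 3, a brass button 10 mm in diameter: 0 = up (6 mm proud of the floor), about 0.006 = flush, held down; spring, about 1 N, so a standing probe's weight keeps it down
- handle (a point): top of the carriage's handle, an upright steel post 14 mm in diameter with a black cap 18 mm in diameter and 10 mm high; it stands 76 mm above the carriage's flat top (cap included), 146 mm above the worktop, on the centre line, 53 mm behind pocket 0. y is the direction of travel
- carriage (a joint): travel of the carriage along its rail, m, growing along +y of the pockets: 0 = against the end stop at the loading end, 0.130 = in the measuring station's detent, 0.165 = far end stop. Aluminium block 58 mm wide, 260 mm long. Stays where left (2.5 N friction); from 0.116 it rides over a spring roller (up to about 14 N) and, let go within 3 mm, settles at 0.130, pointer at the base's mark
- fixture: base plate of the rail, fixed, 84 mm wide, 12 mm thick; origin on the worktop under pocket 1 with the carriage at 0; y is the direction of travel; the plate runs from y = -130 to +320 mm. The grey detent housing, 48 mm high, reaches x = +73 mm at y = +70 mm, on the far side
- beaker_250: glass beaker, 73 mm in diameter, 93 mm high, behind the rail; bystander, origin under its centre
- reagent_bottle: clear reagent bottle with blue cap, 60 mm in diameter, 125 mm high, behind the rail; bystander, origin under its centre
- tape_roll: yellow roll of tape, 97 mm in diameter, 18 mm high, at the left; bystander, origin under its centre
Mind the look-alikes: they are no part of the job. What is shaped like the probe_c but brown or green is not meant. Leave any red look-alike of the probe_a alone.

How it is judged:
By the outcome, as a careful person would: the job done as asked, in the order asked, and still so for the second after the job is handed in, with the robot touching nothing.
Of probe_a, probe_b, probe_c, probe_d only 3 to 4 are there at a start; the rules pass over those that are not, and their reading is None.
At some moment in a run one of probe_a, probe_b, probe_c, probe_d may be knocked a few centimetres aside while the robot is not near it.
It also fails if it takes over 210 s, if anything falls off the work surface, if the arm or the gripper's body presses on something with over 40 N, if the wrist force passes 120 N, or if a joint passes its speed limit or range.

## Working session

There is one attempt and no reset: what is moved stays moved. The work goes in short steps, Python scripts to look and compute and a tool call to move; the robot and the scene stay as the last step left them, time stands still between calls to the robot, and variables do not carry over. Pictures are saved under pics/ and viewed, at most 14 in all, crops included, and the job is handed in when it is done.

Besides the shell and the picture viewer there is one more tool, called after "Request:" by a JSON object that holds its "method" and its "body", one argument or row to a line. step_arm: Moves the arm, as the interface text tells. Its arguments: {"type":"object","properties":{"plan":{"type":"array"},"jaw":{"type":"number"}},"required":["plan"]}

```bash
ls; mkdir -p pics; python3 - <<'E'
from station import env, vision
import cv2, numpy as np
for n in ("top","side"):
    im=vision.capture(n); cv2.imwrite(f"pics/{n}0.png",cv2.resize(im[:,:,::-1],(800,600),interpolation=cv2.INTER_CUBIC))
    m=vision.camera_model(n); print(n,{k:np.round(v,4).tolist() if not isinstance(v,str) else v for k,v in m.items()})
m=vision.camera_model("wrist");print({k:np.round(v,4).tolist() for k,v in m.items()})
o=env.observe();print(o, env.tcp_to_grasp)
E
```

```text
pics
top {'camera_matrix': [[527.4168, 0.0, 287.8633], [0.0, 527.4168, 214.1818], [0.0, 0.0, 1.0]], 'pose': [[0.0184, 0.9963, -0.0838, 0.4334], [-0.9998, 0.0178, -0.0076, 0.0811], [-0.0061, 0.0839, 0.9965, 1.201], [0.0, 0.0, 0.0, 1.0]]}
side {'camera_matrix': [[393.4552, 0.0, 284.8122], [0.0, 393.4552, 202.8285], [0.0, 0.0, 1.0]], 'pose': [[0.999, 0.0413, -0.0154, 0.5239], [-0.0385, 0.6467, -0.7618, -0.6479], [-0.0215, 0.7616, 0.6477, 0.7303], [0.0, 0.0, 0.0, 1.0]]}
{'camera_matrix': [[295.865, 0.0, 279.2029], [0.0, 295.865, 207.4477], [0.0, 0.0, 1.0]], 'T_tool_cam': [[-0.0004, 0.952, 0.3061, 0.078], [1.0, 0.0006, -0.0008, -0.0006], [-0.001, 0.3061, -0.952, -0.1428], [0.0, 0.0, 0.0, 1.0]]}
{'clock': 0.1, 'joint_pos': array([-8.32166157e+01,  1.58769407e+01, -1.59206716e+00,  7.26521652e+01,
       -9.32683966e-04,  8.40751178e+01]), 'dq': array([-0.06544952,  0.00043908,  0.23007703, -0.13579931,  0.01143405,
       -0.03292242]), 'joint_torque': array([ 4.67756799e-04, -4.46707499e+01,  2.96127963e+01,  8.41641915e-03,
       -1.48248732e-04,  6.80871999e-07]), 'tcp_pos': array([ 0.13738484, -0.60895945,  0.23022147]), 'tool_rot': array([[ 9.75502838e-01,  2.19986687e-01, -2.65964121e-04],
       [ 2.19986755e-01, -9.75500602e-01,  2.09814000e-03],
       [ 2.02114707e-04, -2.10525011e-03, -9.99997764e-01]]), 'ft_force': array([-0.66286533,  0.96929718, -0.11739146]), 'ft_torque': array([ 0.02553063, -0.03929   ,  0.01861313]), 'finger_force': 0.0, 'grip_width': 0.9992242926116801} -0.0187
```

View pics/top0.png

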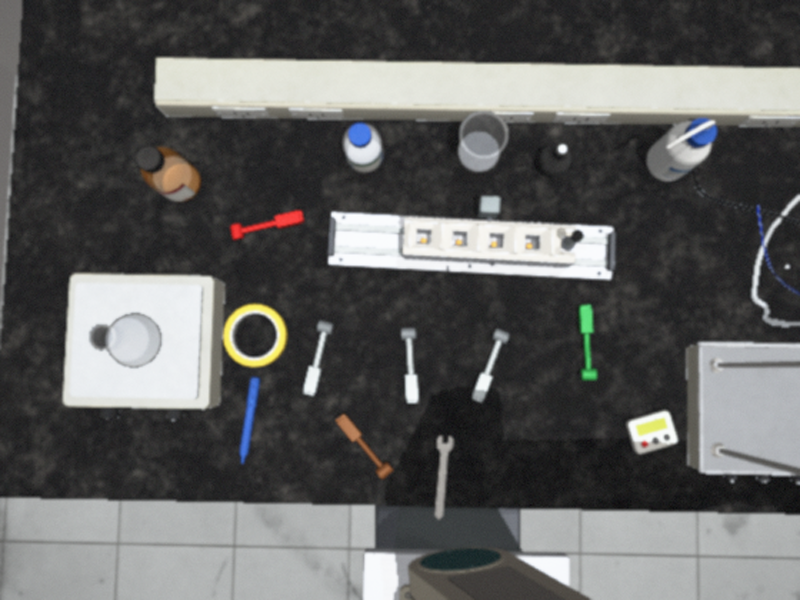

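View pics/side0.png

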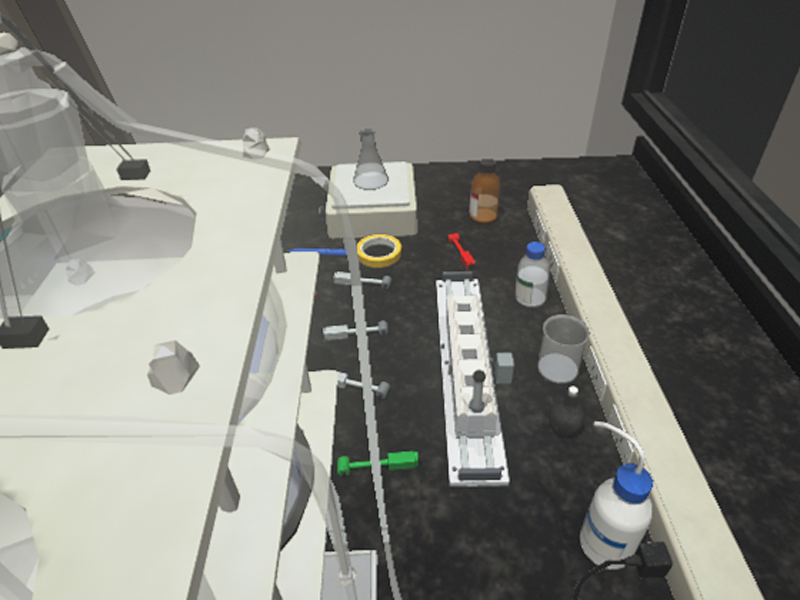

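The top view shows three grey probes (foot towards the robot), heads at (324,328), (408,334) and (501,337). The red (267,224), green (588,342) and brown (364,447) ones are look-alikes. The handle cap is at about (577,236), on the −y end of the rail.

```bash
cat > h.py <<'E'
from station import env, vision
import cv2, numpy as np
def ray(name,px,o=None):
    m=vision.camera_model(name); K=np.array(m["camera_matrix"])
    if name=="wrist":
        T=np.eye(4);T[:3,:3]=o["tool_rot"];T[:3,3]=o["tcp_pos"];P=T@np.array(m["T_tool_cam"])
    else: P=np.array(m["pose"])
    d=np.array([(px[0]-K[0,2])/K[0,0],-(px[1]-K[1,2])/K[1,1],-1.])
    return P[:3,3],P[:3,:3]@d
def at(name,px,z,o=None):
    c,d=ray(name,px,o); return c+d*(z-c[2])/d[2]
def proj(name,p,o=None):
    m=vision.camera_model(name); K=np.array(m["camera_matrix"])
    if name=="wrist":
        T=np.eye(4);T[:3,:3]=o["tool_rot"];T[:3,3]=o["tcp_pos"];P=T@np.array(m["T_tool_cam"])
    else: P=np.array(m["pose"])
    q=P[:3,:3].T@(np.array(p)-P[:3,3]); return K[:2,:2]@np.array([q[0],-q[1]])/-q[2]+K[:2,2]
def delta(tgt,yaw=None,o=None):
    """units of plan: total shift in tool axes /0.12, and turn/90deg to make tool y axis direction yaw (deg, mod 180)"""
    o=o or env.observe();R=o["tool_rot"]; s=R.T@(np.array(tgt)-o["tcp_pos"])/0.12
    cur=np.degrees(np.arctan2(R[1,1],R[0,1])); 
    t=0 if yaw is None else -((yaw-cur+90)%180-90)/90   # tool z down: + turn lowers yaw
    return np.round(s,3),round(t,3)
def wrist(name,sc=1):
    o=env.observe(); im=vision.capture("wrist"); cv2.imwrite(f"pics/{name}.png",cv2.resize(im[:,:,::-1],(800,600),interpolation=cv2.INTER_CUBIC) if sc==1 else im[:,:,::-1])
    return o,im
E
python3 - <<'E'
from h import *
s=0.7
def t(n,u,v,z): print(n,np.round(at("top",(u*s,v*s),z),4))
for n,u,v,z in [("handle",577,236,.146),("p3",424,239,.036),("p2",459,241,.036),("p1",495,242,.036),("p0",531,243,.036),("plBL",329,265,.012),("plBR",612,279,.012),("plTL",331,212,.012),("plTR",615,228,.012),
("A head",324,328,.009),("A foot",312,390,.009),("B head",408,334,.009),("B foot",412,399,.009),("C head",501,337,.009),("C foot",482,397,.009),("house",490,205,.048),("beaker",482,155,0),("bottle",364,160,0),("green",588,342,0.01)]: t(n,u,v,z)
E
```

```text
handle [ 0.6257 -0.1434  0.146 ]
p3 [0.6369 0.072  0.036 ]
p2 [0.6346 0.0173 0.036 ]
p1 [ 0.634  -0.0389  0.036 ]
p0 [ 0.6334 -0.0951  0.036 ]
plBL [0.5966 0.2224 0.012 ]
plBR [ 0.5821 -0.2273  0.012 ]
plTL [0.6822 0.2215 0.012 ]
plTR [ 0.6641 -0.2324  0.012 ]
A head [0.4962 0.2279 0.009 ]
A foot [0.3982 0.244  0.009 ]
B head [0.4891 0.0946 0.009 ]
B foot [0.3871 0.0864 0.009 ]
C head [ 0.487  -0.0525  0.009 ]
C foot [ 0.3922 -0.0235  0.009 ]
house [ 0.6899 -0.0294  0.048 ]
beaker [ 0.7829 -0.0202  0.    ]
bottle [0.7714 0.1716 0.    ]
green [ 0.4816 -0.1896  0.01  ]
```

```bash
python3 - <<'E'
from h import *
wrist("w0")
for z in (0,.1,.2):
  for p in [(690,343),(690,470),(800,343),(800,476)]:
    w=at("top",(p[0]*.7,p[1]*.7),z); print(z,p,np.round(w,3), np.round(proj("side",w)/.7))
E
```

```text
0 (690, 343) [ 0.483 -0.354  0.   ] [378. 587.]
0 (690, 470) [ 0.284 -0.351  0.   ] [217. 592.]
0 (800, 343) [ 0.487 -0.528  0.   ] [381. 769.]
0 (800, 476) [ 0.278 -0.523  0.   ] [173. 773.]
0.1 (690, 343) [ 0.479 -0.318  0.1  ] [369. 519.]
0.1 (690, 470) [ 0.297 -0.315  0.1  ] [214. 524.]
0.1 (800, 343) [ 0.482 -0.477  0.1  ] [371. 678.]
0.1 (800, 476) [ 0.291 -0.473  0.1  ] [171. 683.]
0.2 (690, 343) [ 0.475 -0.281  0.2  ] [360. 442.]
0.2 (690, 470) [ 0.309 -0.279  0.2  ] [210. 448.]
0.2 (800, 343) [ 0.478 -0.427  0.2  ] [359. 579.]
0.2 (800, 476) [ 0.304 -0.422  0.2  ] [169. 583.]
```

View pics/w0.png

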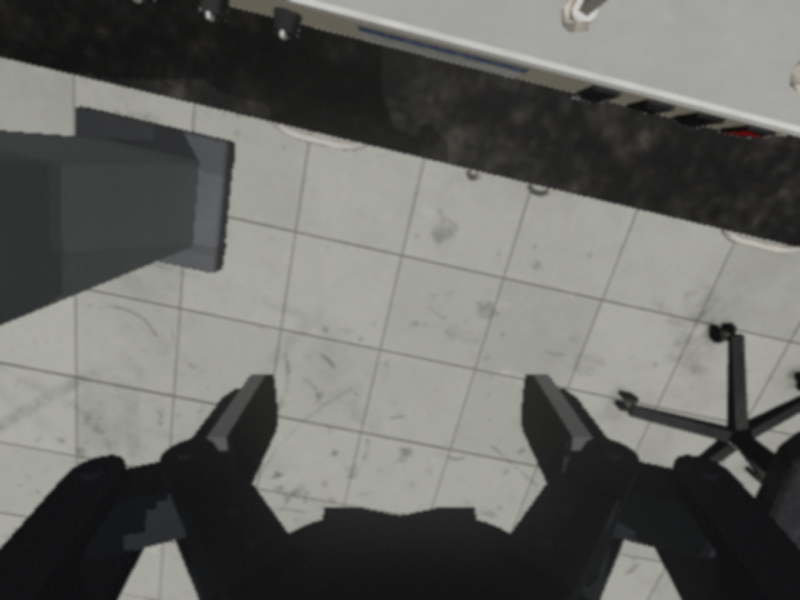

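Request:
{"method": "step_arm", "body": {
  "plan": [
    [[0,0,-0.1],0.0707],
    [[0,0,-0.1],0.0707],
    [[-0.023,-0.347,0],0],
    [[-0.023,-0.347,0],0],
    [[-0.023,-0.347,0],0],
    [[-0.023,-0.347,0],0],
    [[-0.023,-0.347,0],0],
    [[-0.023,-0.347,0],0],
    [[0,0,0],0]
  ]
}}

```text
clock: 1.05
tcp_pos: [0.1206, -0.3541, 0.2542]
tool_rot: [[1.0, 0.001, -0.001], [0.001, -1.0, 0.004], [-0.001, -0.004, -1.0]]
ft_force: [-0.1, -0.1, -0.7]
grip_width: 1.003
finger_force: 0.0
```

Request:
{"method": "step_arm", "body": {
  "plan": [
    [[0.222,-0.25,0],0],
    [[0.222,-0.25,0],0],
    [[0.222,-0.25,0],0],
    [[0.233,-0.25,0],0],
    [[0.233,-0.25,0],0],
    [[0.233,-0.25,0],0],
    [[0.233,-0.25,0],0],
    [[0.233,-0.25,0],0]
  ]
}}

```text
clock: 1.85
tcp_pos: [0.3423, -0.1188, 0.2555]
tool_rot: [[1.0, -0.0, 0.001], [-0.0, -1.0, -0.001], [0.001, 0.001, -1.0]]
ft_force: [0.5, -1.2, -0.9]
grip_width: 0.999
finger_force: 0.0
```

Request:
{"method": "step_arm", "body": {
  "plan": [
    [[0.361,0.03,0],0],
    [[0.361,0.03,0],0],
    [[0.361,0.03,0],0],
    [[0.361,0.03,0],0],
    [[0.361,0.03,0],0],
    [[0.361,0.03,0],0],
    [[0,0,0],0],
    [[0,0,0],0]
  ]
}}

```text
clock: 2.65
tcp_pos: [0.6014, -0.1418, 0.2539]
tool_rot: [[1.0, 0.0, -0.002], [0.0, -1.0, 0.001], [-0.002, -0.001, -1.0]]
ft_force: [-0.9, 0.9, 0.0]
grip_width: 1.001
finger_force: 0.0
```

```bash
python3 - <<'E'
from h import *
o,_=wrist("w1"); print(o["tcp_pos"],np.round(o["tool_rot"],3))
E
```

```text
[ 0.60140029 -0.14175157  0.25393047] [[ 1.     0.    -0.002]
 [ 0.    -1.     0.001]
 [-0.002 -0.001 -1.   ]]
```

View pics/w1.png

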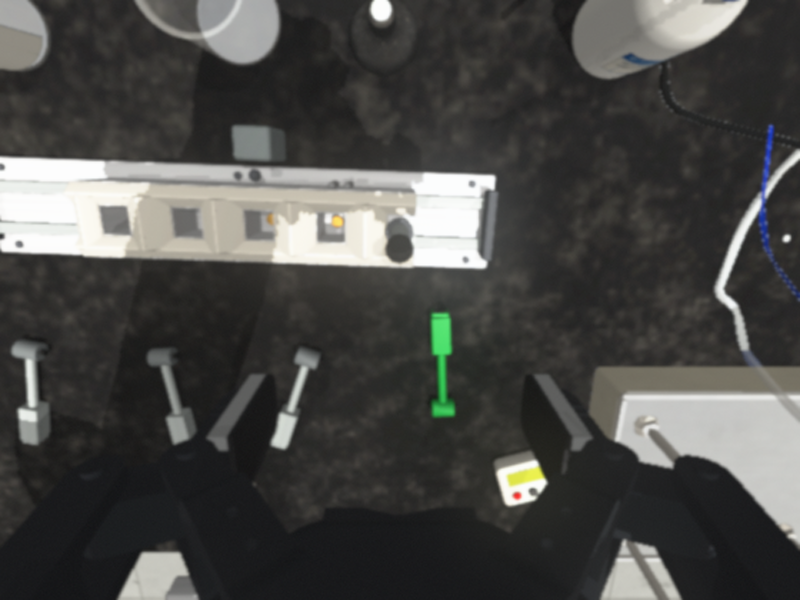

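The wrist view shows the handle cap at (399,247), pockets at (332,226), (262,224), (188,222), (115,220), and the three grey probe heads at (307,357), (162,356), (30,349); the green look-alike is at (441,365).

```bash
python3 - <<'E'
from h import *
o=env.observe()
for n,u,v,z in [("handle",399,248,.146),("plTR",495,176,.012),("plBR",488,268,.012),("p0",332,227,.03),("p3",115,220,.03),("C head",307,357,.009),("C foot",284,428,.009),("B head",162,356,.009),("B foot",182,425,.009),("A head",30,349,.009),("A foot",34,422,.009)]: print(n,np.round(at("wrist",(u*.7,v*.7),z,o),4))
print(delta((.6257,-.1434,.105)))
E
```

```text
handle [ 0.628  -0.1414  0.146 ]
plTR [ 0.6649 -0.2257  0.012 ]
plBR [ 0.5819 -0.2249  0.012 ]
p0 [ 0.6231 -0.0834  0.03  ]
p3 [0.6292 0.1033 0.03  ]
C head [ 0.4887 -0.0484  0.009 ]
C foot [ 0.4047 -0.018   0.009 ]
B head [0.4899 0.0981 0.009 ]
B foot [0.4086 0.0907 0.009 ]
A head [0.4978 0.2293 0.009 ]
A foot [0.4125 0.248  0.009 ]
(array([0.213, 0.016, 1.245]), 0)
```

Request:
{"method": "step_arm", "body": {
  "plan": [
    [[0.107,0.003,0.1],0.011],
    [[0.107,0.003,0.2],0.011],
    [[0,0,0.25],0],
    [[0,0,0.25],0],
    [[0,0,0.25],0],
    [[0,0,0.2],0],
    [[0,0,0.075],0],
    [[0,0,0],0]
  ]
}}

```text
clock: 3.5
tcp_pos: [0.6246, -0.1421, 0.0947]
tool_rot: [[0.999, -0.035, -0.003], [-0.035, -0.999, 0.001], [-0.003, -0.001, -1.0]]
ft_force: [0.4, 0.1, 0.2]
grip_width: 1.001
finger_force: 0.0
```

Request:
{"method": "step_arm", "body": {
  "plan": [
    [[0,0,0],0],
    [[0,0,0],0],
    [[0,0,0],0],
    [[0,0,0],0],
    [[0,0,0],0],
    [[0,0,0],0],
    [[0,0,0],0],
    [[0,0,0],0],
    [[0,0,0],0],
    [[0,0,0],0]
  ],
  "jaw": 0.45
}}

```text
clock: 4.5
tcp_pos: [0.6263, -0.1425, 0.0962]
tool_rot: [[0.999, -0.035, -0.0], [-0.035, -0.999, 0.0], [-0.0, -0.0, -1.0]]
ft_force: [0.6, 0.3, -0.3]
grip_width: 0.276
finger_force: 0.0
```

Request:
{"method": "step_arm", "body": {
  "plan": [
    [[0,0.09,0],0],
    [[0,0.09,0],0],
    [[0,0.09,0],0],
    [[0,0.09,0],0],
    [[0,0.09,0],0],
    [[0,0.05,0],0],
    [[0,0,0],0],
    [[0,0,0],0]
  ]
}}

```text
clock: 5.3
tcp_pos: [0.6245, -0.2035, 0.0965]
tool_rot: [[0.999, -0.036, 0.001], [-0.036, -0.999, -0.001], [0.001, 0.001, -1.0]]
ft_force: [0.3, 0.9, -0.1]
grip_width: 0.273
finger_force: 0.0
```

Request:
{"method": "step_arm", "body": {
  "plan": [
    [[0,0.02,0],0],
    [[0,0.02,0],0],
    [[0,0.0,0],0],
    [[0,0,0],0]
  ]
}}

```text
clock: 5.7
tcp_pos: [0.6243, -0.2067, 0.0964]
tool_rot: [[0.999, -0.034, 0.0], [-0.034, -0.999, 0.001], [0.0, -0.001, -1.0]]
ft_force: [0.6, 3.3, 1.3]
grip_width: 0.276
finger_force: 1.6
```

Request:
{"method": "step_arm", "body": {
  "plan": [
    [[0,0.02,0],0],
    [[0,0.02,0],0],
    [[0,0.0,0],0],
    [[0,0,0],0]
  ]
}}

```text
clock: 6.1
tcp_pos: [0.6243, -0.2067, 0.0962]
tool_rot: [[1.0, -0.031, 0.001], [-0.031, -0.999, 0.01], [0.001, -0.01, -1.0]]
ft_force: [2.1, 15.2, 2.4]
grip_width: 0.276
finger_force: 7.4
```

Request:
{"method": "step_arm", "body": {
  "plan": [
    [[0,-0.04,0],0],
    [[0,-0.04,0],0],
    [[0,0,-0.3],0],
    [[0,0,-0.35],0],
    [[0,0,-0.35],0],
    [[-0.15,-0.3,-0.3],0],
    [[-0.15,-0.35,-0.2],0],
    [[-0.15,-0.3,0],0],
    [[-0.15,-0.2,0],0],
    [[0,0,0],0],
    [[0,0,0],0],
    [[0,0,0],0]
  ],
  "jaw": -1
}}

```text
clock: 7.3
tcp_pos: [0.5594, -0.0671, 0.2729]
tool_rot: [[0.999, -0.036, 0.001], [-0.036, -0.999, -0.001], [0.001, 0.001, -1.0]]
ft_force: [-1.1, -0.3, 0.2]
grip_width: 0.998
finger_force: 0.0
```

```bash
python3 - <<'E'
from h import *
o,_=wrist("w2"); print(o["tcp_pos"],np.round(o["tool_rot"],3))
E
```

```text
[ 0.55942529 -0.06709254  0.27286951] [[ 0.999 -0.036  0.001]
 [-0.036 -0.999 -0.001]
 [ 0.001  0.001 -1.   ]]
```

View pics/w2.png

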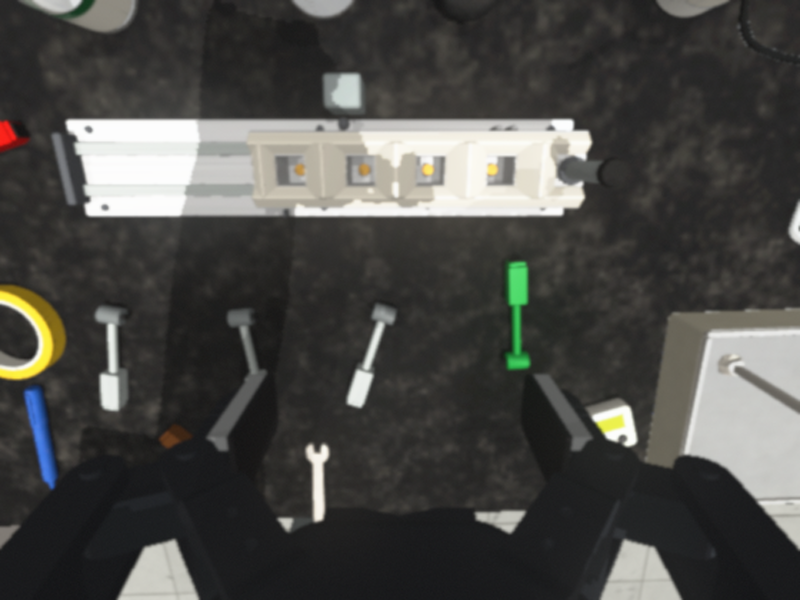

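The carriage is at the loading stop, with pins at (492,170), (428,170), (364,170), (300,170). Probe heads are at (383,313), (240,317), (112,314). Green at (517,315), brown at (175,437) and red at (10,135) are not meant.

```bash
python3 - <<'E'
from h import *
o=env.observe()
for n,u,v,z in [("handle",610,172,.146),("p0",492,170,.036),("p1",428,170,.036),("p2",364,170,.036),("p3",300,170,.036),("C head",383,313,.009),("C foot",357,398,.009),("B head",240,317,.009),("A head",112,314,.009),("A foot",113,402,.009)]:
  w=at("wrist",(u*.7,v*.7),z,o); print(n,np.round(w,4))
h=at("wrist",(383*.7,313*.7),.009,o); f=at("wrist",(357*.7,398*.7),.009,o); a=np.degrees(np.arctan2(*(h-f)[[1,0]])); print(a)
print(delta((h[0],h[1],.2),a+90))
E
```

```text
handle [ 0.6259 -0.1989  0.146 ]
p0 [ 0.6267 -0.15    0.036 ]
p1 [ 0.6287 -0.0949  0.036 ]
p2 [ 0.6307 -0.0399  0.036 ]
p3 [0.6327 0.0151 0.036 ]
C head [ 0.4896 -0.0485  0.009 ]
C foot [ 0.3918 -0.0154  0.009 ]
B head [0.4906 0.0982 0.009 ]
A head [0.4988 0.2284 0.009 ]
A foot [0.3968 0.2523 0.009 ]
-18.737164317923742
(array([-0.588, -0.135,  0.606]), np.float64(0.185))
```

Request:
{"method": "step_arm", "body": {
  "plan": [
    [[-0.118,-0.027,0.288],0],
    [[-0.118,-0.027,0.288],0],
    [[-0.118,-0.027,0.288],0],
    [[-0.118,-0.027,0.288],0],
    [[-0.118,-0.027,0.288],0],
    [[0,0,0],0.0925],
    [[0,0,0],0.0925],
    [[0,0,0],0],
    [[0,0,0],0]
  ],
  "jaw": -0.2
}}

```text
clock: 8.25
tcp_pos: [0.4819, -0.0727, 0.1]
tool_rot: [[0.957, -0.289, 0.005], [-0.289, -0.957, 0.019], [-0.0, -0.019, -1.0]]
ft_force: [0.0, 0.3, 0.2]
grip_width: 0.605
finger_force: 0.0
```

```bash
python3 - <<'E'
from h import *
o,_=wrist("w3"); print(o["tcp_pos"],np.round(o["tool_rot"],3))
E
```

```text
[ 0.48192879 -0.07270401  0.09998429] [[ 0.957 -0.289  0.005]
 [-0.289 -0.957  0.019]
 [-0.    -0.019 -1.   ]]
```

View pics/w3.png

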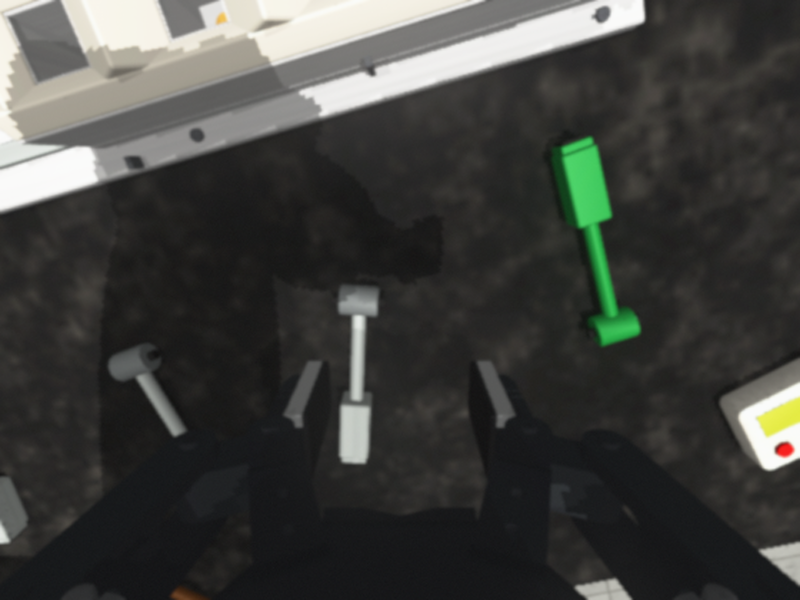

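```bash
python3 - <<'E'
from h import *
o=env.observe(); print(o["tcp_pos"],np.round(o["joint_pos"],2),o["dq"].round(2),np.round(o["tool_rot"],3))
h=at("wrist",(358*.7,302*.7),.012,o); f=at("wrist",(355*.7,455*.7),.012,o); a=np.degrees(np.arctan2(*(h-f)[[1,0]])); print(h,f,np.linalg.norm(h-f),a)
print(delta((h[0],h[1],.03),a+90))
E
```

```text
[ 0.48204989 -0.07226319  0.10014939] [-16.8    8.28 -28.05  53.67   1.11 179.95] [ 0.99 -0.3  -0.09  0.04 -0.07  0.06] [[ 0.958 -0.288  0.006]
 [-0.288 -0.957  0.019]
 [ 0.    -0.019 -1.   ]]
[ 0.48946539 -0.04791714  0.012     ] [ 0.38986802 -0.01259283  0.012     ] 0.10567611452890793 -19.528123060054593
(array([ 0.001, -0.201,  0.589]), np.float64(0.031))
```

Request:
{"method": "step_arm", "body": {
  "plan": [
    [[0,-0.2,0],-0.05],
    [[0,0,0],-0.0913],
    [[0,0,0],-0.0913],
    [[0,0,0],-0.0913],
    [[0,0,0],-0.0913],
    [[0,0,0],-0.0913],
    [[0,0,0],-0.0913],
    [[0,0,0],-0.0913],
    [[0,0,0],-0.0913],
    [[0,0,0],-0.0913],
    [[0,0,0],-0.0913],
    [[0,0,0],-0.0913]
  ]
}}

```text
clock: 9.5
tcp_pos: [0.489, -0.0483, 0.1008]
tool_rot: [[0.198, 0.98, 0.006], [0.98, -0.198, 0.019], [0.019, 0.002, -1.0]]
ft_force: [0.0, 0.7, -0.2]
grip_width: 0.601
finger_force: 0.0
```

Request:
{"method": "step_arm", "body": {
  "plan": [
    [[0,0,0],-0.0913],
    [[0,0,0],-0.0913],
    [[0,0,0],-0.0913],
    [[0,0,0],-0.0913],
    [[0,0,0],-0.0913],
    [[0,0,0],-0.0913],
    [[0,0,0],-0.0913],
    [[0,0,0],-0.0913],
    [[0,0,0],-0.0913],
    [[0,0,0],-0.0913],
    [[0,0,0],0],
    [[0,0,0],0]
  ]
}}

```text
clock: 10.7
tcp_pos: [0.4887, -0.0484, 0.1007]
tool_rot: [[-0.941, 0.338, 0.006], [0.338, 0.941, 0.019], [0.001, 0.019, -1.0]]
ft_force: [-0.7, -0.2, 0.2]
grip_width: 0.601
finger_force: 0.0
```

```bash
python3 - <<'E'
from h import *
o,_=wrist("w4"); print(o["tcp_pos"],np.round(o["joint_pos"],2),np.round(o["tool_rot"],3))
print(delta((.4892,-.048,.03),-19.2+90))
E
```

```text
[ 0.48872163 -0.04840425  0.10069874] [-13.87   8.56 -27.63  53.75   1.11   5.9 ] [[-0.941  0.338  0.006]
 [ 0.338  0.941  0.019]
 [ 0.001  0.019 -1.   ]]
(array([-0.004, -0.006,  0.589]), np.float64(-0.006))
```

View pics/w4.png

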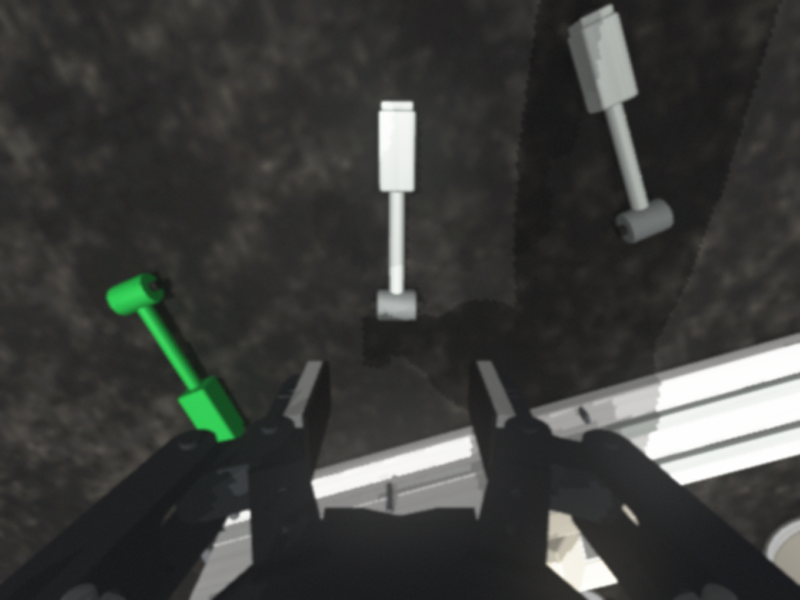

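Probe C is upright in this view: head (397,305), foot end (397,103); probe B's head is at (644,221).

```bash
python3 - <<'E'
from h import *
o=env.observe()
h=at("wrist",(397*.7,306*.7),.012,o); f=at("wrist",(397*.7,105*.7),.009,o); a=np.degrees(np.arctan2(*(h-f)[[1,0]])); print(h,f,np.linalg.norm(h-f),a)
print(delta((h[0],h[1],.001),a+90), delta((h[0],h[1],.03),a+90))
E
```

```text
[ 0.490085   -0.04821913  0.012     ] [ 0.38933697 -0.01180979  0.009     ] 0.10716718715752567 -19.869352264050768
(array([-0.012, -0.01 ,  0.83 ]), np.float64(0.001)) (array([-0.011, -0.006,  0.589]), np.float64(0.001))
```

Request:
{"method": "step_arm", "body": {
  "plan": [
    [[-0.014,-0.008,0.2],0],
    [[0,0,0.2],0],
    [[0,0,0.2],0],
    [[0,0,0.15],0],
    [[0,0,0.07],0],
    [[0,0,0],0],
    [[0,0,0],0]
  ]
}}

```text
clock: 11.45
tcp_pos: [0.4907, -0.0484, 0.0027]
tool_rot: [[-0.942, 0.336, 0.006], [0.336, 0.942, 0.018], [0.0, 0.019, -1.0]]
ft_force: [-0.7, -0.3, 1.1]
grip_width: 0.599
finger_force: 0.0
```

Request:
{"method": "step_arm", "body": {
  "plan": [
    [[0,0,0],0],
    [[0,0,0],0],
    [[0,0,0],0],
    [[0,0,0],0],
    [[0,0,0],0],
    [[0,0,0],0],
    [[0,0,0],0],
    [[0,0,0],0]
  ],
  "jaw": 0.31
}}

```text
clock: 12.25
tcp_pos: [0.4913, -0.0486, 0.0031]
tool_rot: [[-0.942, 0.336, 0.007], [0.336, 0.942, 0.018], [-0.001, 0.019, -1.0]]
ft_force: [0.4, -0.3, 5.3]
grip_width: 0.348
finger_force: 5.3
```

Request:
{"method": "step_arm", "body": {
  "plan": [
    [[0,0,-0.02],0],
    [[0,0,-0.05],0],
    [[0,0,-0.1],0],
    [[0,0,-0.1],0],
    [[0,0,-0.1],0],
    [[0,0,0],0],
    [[0,0,0],0],
    [[0,0,0],0]
  ]
}}

```text
clock: 13.05
tcp_pos: [0.4905, -0.0493, 0.0468]
tool_rot: [[-0.942, 0.336, 0.007], [0.336, 0.942, 0.018], [-0.0, 0.019, -1.0]]
ft_force: [0.9, -0.0, -0.1]
grip_width: 0.345
finger_force: 5.1
```

```bash
python3 - <<'E'
from h import *
o,_=wrist("w5"); vision
print(o["ft_force"],o["ft_torque"],o["finger_force"])
E
```

```text
[ 0.91832198 -0.00818961 -0.07497808] [-0.10986661 -0.20576566  0.00638429] 5.118324458599091
```

View pics/w5.png

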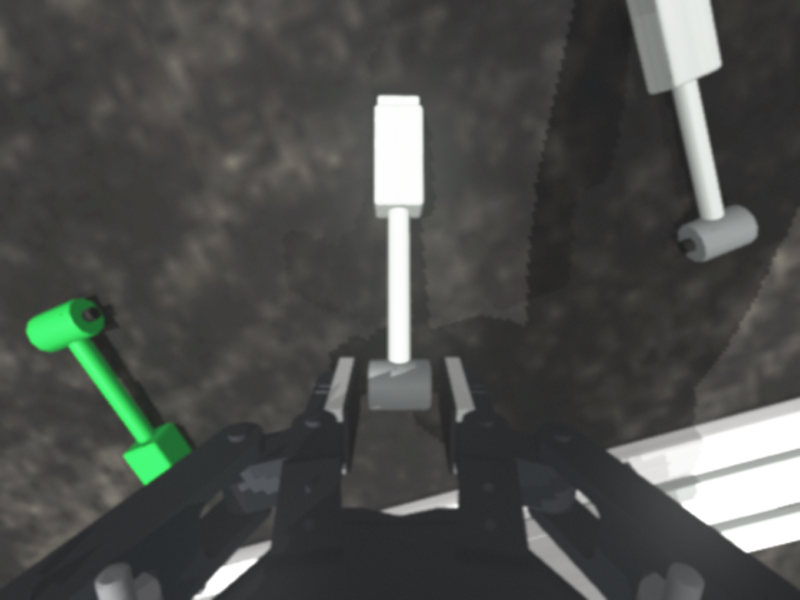

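Request:
{"method": "step_arm", "body": {
  "plan": [
    [[0,0,-0.2],0],
    [[0,0,-0.2],0],
    [[0,0,-0.2],0],
    [[0,0,-0.2],0],
    [[0,0,-0.2],0],
    [[0,0,-0.2],0],
    [[0,0,-0.2],0],
    [[0,0,-0.2],0],
    [[0,0,0],0],
    [[0,0,0],0],
    [[0,0,0],0]
  ]
}}

```text
clock: 14.2
tcp_pos: [0.4873, -0.0523, 0.2363]
tool_rot: [[-0.942, 0.336, 0.001], [0.336, 0.942, 0.02], [0.005, 0.019, -1.0]]
ft_force: [-0.2, -1.0, -2.4]
grip_width: 0.349
finger_force: 5.0
```

Request:
{"method": "step_arm", "body": {
  "plan": [
    [[0,0,0],0.0803],
    [[0,0,0],0.0803],
    [[0,0,0],0.0803],
    [[0,0,0],0.0803],
    [[0,0,0],0.0803],
    [[0,0,0],0.0803],
    [[0,0,0],0.0803],
    [[0,0,0],0.0803],
    [[0,0,0],0.0803],
    [[0,0,0],0.0803],
    [[0,0,0],0]
  ]
}}

```text
clock: 15.3
tcp_pos: [0.4876, -0.0523, 0.2365]
tool_rot: [[0.033, 0.999, 0.002], [0.999, -0.033, 0.02], [0.02, 0.001, -1.0]]
ft_force: [-0.4, -0.6, -0.7]
grip_width: 0.345
finger_force: 5.0
```

```bash
python3 - <<'E'
from h import *
o,_=wrist("w6");print(o["ft_force"],o["finger_force"],o["joint_pos"].round(1),o["grip_width"])
print(delta((.6305,-.0405,.24),-2),o["tool_rot"].round(3))
E
```

```text
[-0.39470472 -0.6238696  -0.74667554] 5.021791756153107 [-14.3   2.  -17.2  71.    1.1  77.5] 0.34545605613963287
(array([ 0.136,  1.186, -0.022]), np.float64(0.003)) [[ 0.033  0.999  0.002]
 [ 0.999 -0.033  0.02 ]
 [ 0.02   0.001 -1.   ]]
```

View pics/w6.png

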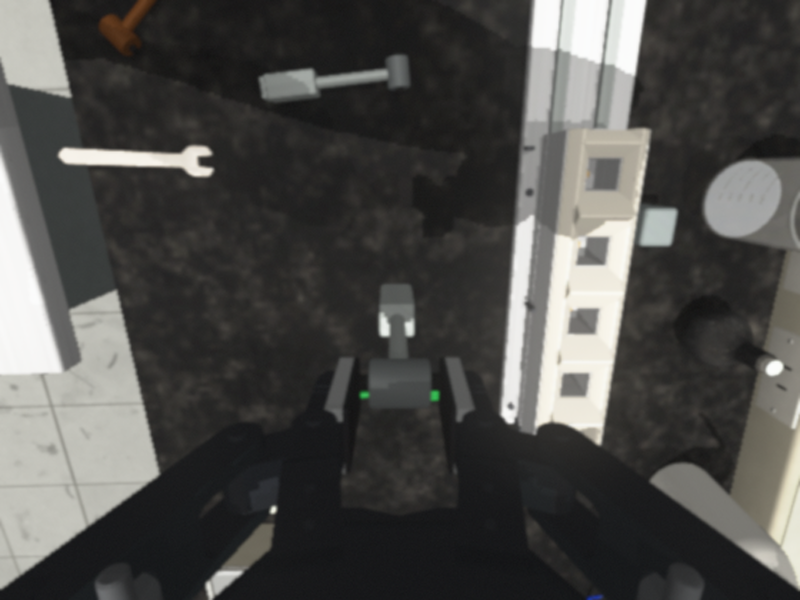

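```bash
python3 - <<'E'
from h import *
o=env.observe();R=o["tool_rot"];t=o["tcp_pos"]
for zt in (0,-.005,-.01,-.015): print(zt,proj("wrist",t+R@np.array([0,0,zt]),o)/.7)
for ang in (-10,0,10,20,30):
  a=np.radians(ang); p=t+R@np.array([0.11*np.sin(a),0,-.008+.11*np.cos(a)]); print(ang,proj("wrist",p,o)/.7,p)
E
```

```text
0 [399.88174176 378.53927178]
-0.005 [399.89967659 385.22501789]
-0.01 [399.91874601 392.33371519]
-0.015 [399.9390612  399.90680953]
-10 [399.65676613 326.42247381] [ 0.48739312 -0.0695349   0.13611661]
0 [399.66082475 296.18584404] [ 0.48798291 -0.05041381  0.13481724]
10 [399.66971256 266.2627562 ] [ 0.48856576 -0.03135753  0.13685953]
20 [399.68393123 236.49363111] [ 0.48912396 -0.01294508  0.14218142]
30 [399.70426862 206.77239839] [0.48964056 0.00426408 0.15062122]
```

Request:
{"method": "step_arm", "body": {
  "plan": [
    [[0.023,0.1,0],0],
    [[0.023,0.2,0],0],
    [[0.023,0.25,0],0],
    [[0.023,0.25,0],0],
    [[0.023,0.2,0],0],
    [[0.023,0.12,0],0],
    [[0,0.066,0],0],
    [[0,0,0],0],
    [[0,0,0],0],
    [[0,0,0],0],
    [[0,0,0],0],
    [[0,0,0],0]
  ]
}}

```text
clock: 16.55
tcp_pos: [0.6312, -0.0409, 0.2398]
tool_rot: [[0.033, 0.999, 0.005], [0.999, -0.033, 0.019], [0.019, 0.005, -1.0]]
ft_force: [0.7, -0.2, -1.2]
grip_width: 0.347
finger_force: 5.1
```

```bash
python3 - <<'E'
from h import *
o,_=wrist("w7")
print(delta((.6305,-.0405,.15),-2),o["tcp_pos"])
E
```

```text
(array([-0.01 , -0.01 ,  0.748]), np.float64(0.001)) [ 0.63120088 -0.0409349   0.23977325]
```

View pics/w7.png

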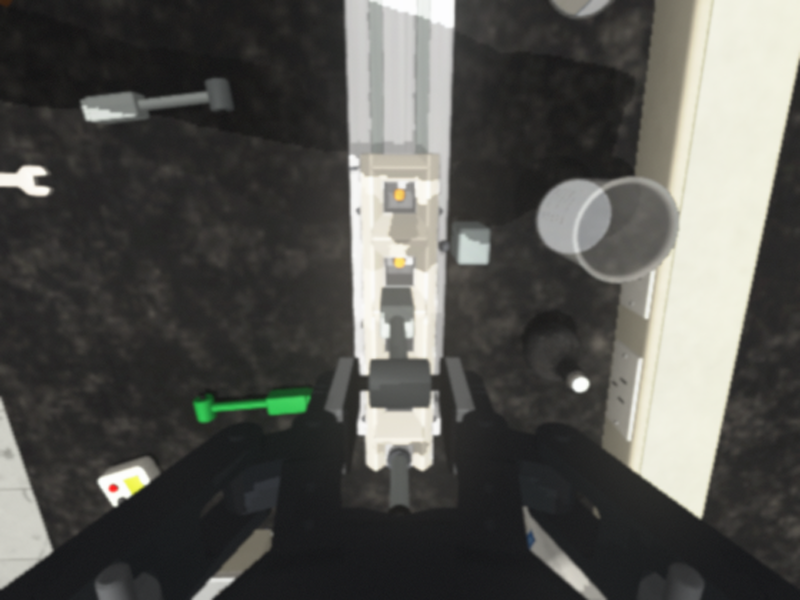

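```bash
python3 - <<'E'
from h import *
o=env.observe()
for p in [(399,195),(399,263)]: print(at("wrist",(p[0]*.7,p[1]*.7),.036,o))
E
```

```text
[0.63368585 0.01505066 0.036     ]
[ 0.63181598 -0.04055014  0.036     ]
```

Request:
{"method": "step_arm", "body": {
  "plan": [
    [[-0.003,0,0.1],0],
    [[-0.003,0,0.1],0],
    [[-0.002,0,0.1],0],
    [[-0.002,0,0.1],0],
    [[-0.002,0,0.1],0],
    [[0,0,0],0],
    [[0,0,0],0]
  ]
}}

```text
clock: 17.3
tcp_pos: [0.6316, -0.0411, 0.1789]
tool_rot: [[0.033, 0.999, 0.004], [0.999, -0.033, 0.019], [0.019, 0.004, -1.0]]
ft_force: [-0.7, 0.2, -0.6]
grip_width: 0.347
finger_force: 5.1
```

Request:
{"method": "step_arm", "body": {
  "plan": [
    [[0,0,0.05],0],
    [[0,0,0.05],0],
    [[0,0,0.05],0],
    [[0,0,0.05],0],
    [[0,0,0],0],
    [[0,0,0],0]
  ]
}}

```text
clock: 17.9
tcp_pos: [0.6319, -0.0407, 0.1552]
tool_rot: [[0.033, 0.999, 0.005], [0.999, -0.033, 0.019], [0.019, 0.004, -1.0]]
ft_force: [0.5, 0.2, -0.6]
grip_width: 0.343
finger_force: 5.1
```

Request:
{"method": "step_arm", "body": {
  "plan": [
    [[0,0,0.04],0],
    [[0,0,0.04],0],
    [[0,0,0.04],0],
    [[0,0,0.02],0],
    [[0,0,0],0],
    [[0,0,0],0]
  ]
}}

```text
clock: 18.5
tcp_pos: [0.6322, -0.0404, 0.1387]
tool_rot: [[0.033, 0.999, 0.005], [0.999, -0.033, 0.019], [0.019, 0.005, -1.0]]
ft_force: [-0.4, 0.6, -0.9]
grip_width: 0.342
finger_force: 5.1
```

Request:
{"method": "step_arm", "body": {
  "plan": [
    [[0,0,0.02],0],
    [[0,0,0],0],
    [[0,0,0],0]
  ]
}}

```text
clock: 18.8
tcp_pos: [0.6322, -0.0403, 0.1363]
tool_rot: [[0.033, 0.999, 0.005], [0.999, -0.033, 0.019], [0.019, 0.005, -1.0]]
ft_force: [-0.7, 0.2, -0.1]
grip_width: 0.345
finger_force: 5.1
```

Request:
{"method": "step_arm", "body": {
  "plan": [
    [[0,0,0.015],0],
    [[0,0,0],0],
    [[0,0,0],0]
  ]
}}

```text
clock: 19.1
tcp_pos: [0.6327, -0.0404, 0.1354]
tool_rot: [[0.033, 0.999, 0.007], [0.999, -0.033, 0.018], [0.019, 0.006, -1.0]]
ft_force: [-1.0, -0.1, 4.1]
grip_width: 0.349
finger_force: 5.2
```

Request:
{"method": "step_arm", "body": {
  "plan": [
    [[0,0,0],0],
    [[0,0,0],0],
    [[0,0,0],0],
    [[0,0,0],0],
    [[0,0,0],0]
  ],
  "jaw": 0.0
}}

```text
clock: 19.6
tcp_pos: [0.632, -0.0403, 0.1342]
tool_rot: [[0.033, 0.999, 0.005], [0.999, -0.033, 0.019], [0.019, 0.004, -1.0]]
ft_force: [-0.4, -0.9, -0.1]
grip_width: 0.496
finger_force: 0.0
```

Request:
{"method": "step_arm", "body": {
  "plan": [
    [[0,0,-0.1],0],
    [[0,0,-0.2],0],
    [[0,0,-0.25],0],
    [[0,0,-0.25],0],
    [[0.35,-0.2,-0.2],0],
    [[0.4,-0.1,0],0],
    [[0.3,-0.1,0],0],
    [[0,0,0],0],
    [[0,0,0],0]
  ]
}}

```text
clock: 20.5
tcp_pos: [0.5895, 0.0824, 0.2558]
tool_rot: [[0.031, 0.999, 0.007], [0.999, -0.031, 0.018], [0.018, 0.006, -1.0]]
ft_force: [-0.1, -0.1, -0.0]
grip_width: 0.504
finger_force: 0.0
```

```bash
python3 - <<'E'
from h import *
o,im=wrist("w8")
print(o["tcp_pos"],o["joint_pos"].round(1))
E
```

```text
[0.58945532 0.08243575 0.25575425] [ 1.2 11.8 -3.7 74.1  1.  93. ]
```

View pics/w8.png

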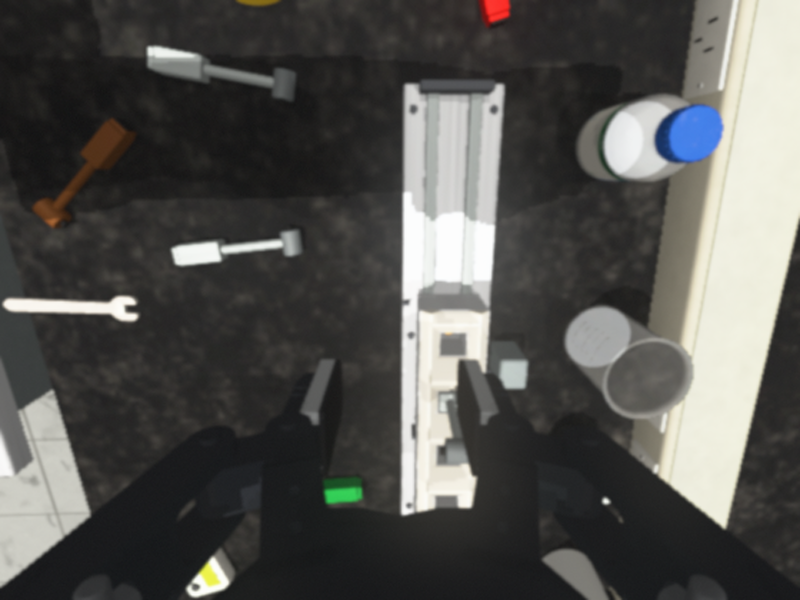

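Probe C stands in pocket 2 (head seen around (453,450)); remaining grey probes have heads at (290,243), with foot (173,255), and (284,85), with foot (148,58). Brown at (85,172) is not meant.

```bash
cat >> h.py <<'E'
def probe(hp,fp,o,s=.7,zh=.010):
    h=at("wrist",(hp[0]*s,hp[1]*s),zh,o); f=at("wrist",(fp[0]*s,fp[1]*s),.009,o); a=np.degrees(np.arctan2(*(h-f)[[1,0]]))
    print("head",h.round(4),"foot",f.round(4),"len",np.linalg.norm(h-f).round(4),"yaw",a.round(1)); return h,f,a
E
python3 - <<'E'
from h import *
o=env.observe()
h,f,a=probe((290,243),(173,255),o); print(delta((h[0],h[1],.1),a+90))
h,f,a=probe((284,85),(148,58),o)
for p in [(453,450)]: print(at("wrist",(p[0]*.7,p[1]*.7),.14,o))
E
```

```text
head [0.49   0.0952 0.01  ] foot [0.3793 0.0875 0.009 ] len 0.111 yaw 4.0
(array([ 0.062, -0.841,  1.292]), np.float64(0.935))
head [0.4993 0.2278 0.01  ] foot [0.3895 0.2517 0.009 ] len 0.1123 yaw -12.3
[ 0.62496796 -0.03772005  0.14      ]
```

Request:
{"method": "step_arm", "body": {
  "plan": [
    [[0.016,-0.21,0.1],-0.0887],
    [[0,0,0],0]
  ],
  "jaw": -0.2
}}

```text
clock: 20.75
tcp_pos: [0.5608, 0.0837, 0.2405]
tool_rot: [[-0.106, 0.994, -0.001], [0.994, 0.106, 0.018], [0.018, 0.001, -1.0]]
ft_force: [0.1, -0.9, -0.2]
grip_width: 0.602
finger_force: 0.0
```

```bash
python3 - <<'E'
from h import *
print(delta((.4900,.0955,.1),94),env.observe()["tcp_pos"])
E
```

```text
(array([ 0.139, -0.577,  1.173]), np.float64(-0.977)) [0.56077386 0.08366815 0.24050793]
```

Shift first, then turn.

Request:
{"method": "step_arm", "body": {
  "plan": [
    [[0.035,-0.144,0.29],0],
    [[0.035,-0.144,0.29],0],
    [[0.035,-0.144,0.29],0],
    [[0.034,-0.145,0.29],0],
    [[0,0,0],-0.0888],
    [[0,0,0],-0.0888],
    [[0,0,0],-0.0888],
    [[0,0,0],-0.0888],
    [[0,0,0],-0.0888]
  ]
}}

```text
clock: 21.65
tcp_pos: [0.4959, 0.0954, 0.1037]
tool_rot: [[-0.722, 0.692, 0.006], [0.692, 0.721, 0.018], [0.008, 0.018, -1.0]]
ft_force: [-0.5, 0.2, 0.3]
grip_width: 0.601
finger_force: 0.0
```

Request:
{"method": "step_arm", "body": {
  "plan": [
    [[0,0,0],-0.0888],
    [[0,0,0],-0.0888],
    [[0,0,0],-0.0888],
    [[0,0,0],-0.0888],
    [[0,0,0],-0.0888],
    [[0,0,0],-0.0888],
    [[0,0,0],0],
    [[0,0,0],0]
  ]
}}

```text
clock: 22.45
tcp_pos: [0.4954, 0.0958, 0.1035]
tool_rot: [[-0.998, -0.065, 0.006], [-0.065, 0.998, 0.018], [-0.007, 0.018, -1.0]]
ft_force: [0.8, 1.0, -0.3]
grip_width: 0.597
finger_force: 0.0
```

```bash
python3 - <<'E'
from h import *
o,im=wrist("w9")
print(o["tcp_pos"],o["joint_pos"].round(1),o["tool_rot"].round(3))
E
```

```text
[0.49536695 0.09584207 0.10353836] [  3.    9.5 -26.1  54.    1.   -0.7] [[-0.998 -0.065  0.006]
 [-0.065  0.998  0.018]
 [-0.007  0.018 -1.   ]]
```

View pics/w9.png

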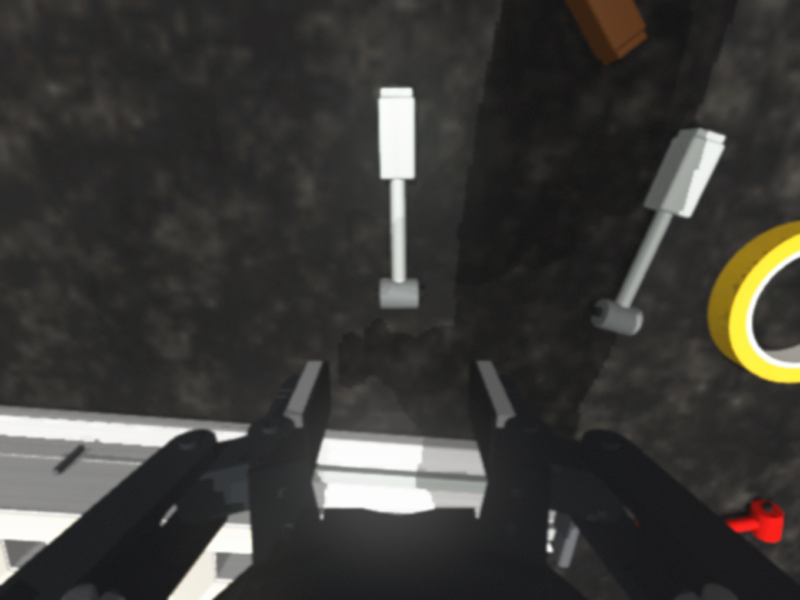

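Probe B: head (399,294), foot end (397,90), aligned between the fingers. Probe A: head (617,317), foot end (708,135).

```bash
python3 - <<'E'
from h import *
o=env.observe()
h,f,a=probe((399,294),(397,90),o,zh=.012); print(delta((h[0]+.0005,h[1],.0025),a+90))
probe((617,317),(708,135),o,zh=.011)
E
```

```text
head [0.4907 0.0977 0.012 ] foot [0.3831 0.0897 0.009 ] len 0.108 yaw 4.3
(array([0.038, 0.001, 0.841]), np.float64(-0.006))
head [0.4977 0.2291 0.011 ] foot [0.3936 0.2556 0.009 ] len 0.1074 yaw -14.2
```

Request:
{"method": "step_arm", "body": {
  "plan": [
    [[0.038,0,0.2],-0.006],
    [[0,0,0.2],0],
    [[0,0,0.2],0],
    [[0,0,0.16],0],
    [[0,0,0.08],0],
    [[0,0,0],0],
    [[0,0,0],0]
  ]
}}

```text
clock: 23.2
tcp_pos: [0.4911, 0.0981, 0.003]
tool_rot: [[-0.997, -0.078, 0.006], [-0.078, 0.997, 0.019], [-0.007, 0.018, -1.0]]
ft_force: [0.0, -0.0, 1.1]
grip_width: 0.598
finger_force: 0.0
```

Request:
{"method": "step_arm", "body": {
  "plan": [
    [[0,0,0],0],
    [[0,0,0],0],
    [[0,0,0],0],
    [[0,0,0],0],
    [[0,0,0],0],
    [[0,0,0],0],
    [[0,0,0],0],
    [[0,0,0],0]
  ],
  "jaw": 0.31
}}

```text
clock: 24.0
tcp_pos: [0.4918, 0.0982, 0.0035]
tool_rot: [[-0.997, -0.079, 0.008], [-0.079, 0.997, 0.019], [-0.009, 0.018, -1.0]]
ft_force: [0.0, 0.4, 5.3]
grip_width: 0.344
finger_force: 5.3
```

Request:
{"method": "step_arm", "body": {
  "plan": [
    [[0,0,-0.02],0],
    [[0,0,-0.05],0],
    [[0,0,-0.1],0],
    [[0,0,-0.1],0],
    [[0,0,-0.1],0],
    [[0,0,0],0],
    [[0,0,0],0],
    [[0,0,0],0]
  ]
}}

```text
clock: 24.8
tcp_pos: [0.4909, 0.0974, 0.0471]
tool_rot: [[-0.997, -0.079, 0.007], [-0.079, 0.997, 0.019], [-0.008, 0.018, -1.0]]
ft_force: [0.1, 0.4, -0.4]
grip_width: 0.348
finger_force: 5.1
```

Request:
{"method": "step_arm", "body": {
  "plan": [
    [[0,0,-0.2],0],
    [[0,0,-0.2],0],
    [[0,0,-0.2],0],
    [[0,0,-0.2],0],
    [[0,0,-0.2],0],
    [[0,0,-0.2],0],
    [[0,0,-0.2],0],
    [[0,0,-0.2],0],
    [[0,0,0],0],
    [[0,0,0],0]
  ]
}}

```text
clock: 25.8
tcp_pos: [0.4887, 0.0938, 0.2379]
tool_rot: [[-0.997, -0.079, 0.004], [-0.079, 0.997, 0.019], [-0.005, 0.018, -1.0]]
ft_force: [0.1, 0.3, -1.9]
grip_width: 0.344
finger_force: 5.0
```

Request:
{"method": "step_arm", "body": {
  "plan": [
    [[0,0,0],0.0893],
    [[0,0,0],0.0893],
    [[0,0,0],0.0893],
    [[0,0,0],0.0893],
    [[0,0,0],0.0893],
    [[0,0,0],0.0893],
    [[0,0,0],0.0893],
    [[0,0,0],0.0893],
    [[0,0,0],0.0893],
    [[0,0,0],0.0893],
    [[0,0,0],0.0893],
    [[0,0,0],0.0893]
  ]
}}

```text
clock: 27.0
tcp_pos: [0.4874, 0.0937, 0.236]
tool_rot: [[0.039, 0.999, 0.0], [0.999, -0.039, 0.018], [0.018, -0.001, -1.0]]
ft_force: [0.5, -0.6, -2.5]
grip_width: 0.348
finger_force: 5.0
```

```bash
python3 - <<'E'
from h import *
o=env.observe();print(o["ft_force"],o["finger_force"],o["grip_width"],o["tcp_pos"],o["tool_rot"].round(3))
print(delta((.50,-.0960,.24),-2)); print((o["tool_rot"].T@np.array([.13,0,0])/.12).round(3))
E
```

```text
[ 0.45660852 -0.55619558 -2.50629776] 5.017601475119591 0.3476684027188706 [0.48737706 0.09372459 0.23599412] [[ 0.039  0.999  0.   ]
 [ 0.999 -0.039  0.018]
 [ 0.018 -0.001 -1.   ]]
(array([-1.575,  0.167, -0.062]), np.float64(-0.003))
[0.042 1.083 0.   ]
```

Move −y first (gentle), then in across the rail.

Request:
{"method": "step_arm", "body": {
  "plan": [
    [[-0.1,0.02,-0.02],0],
    [[-0.2,0.02,-0.02],0],
    [[-0.25,0.025,-0.02],0],
    [[-0.25,0.025,0],0],
    [[-0.25,0.025,0],0],
    [[-0.25,0.025,0],0],
    [[-0.18,0.02,0],0],
    [[-0.095,0.01,0],0],
    [[0,0,0],0],
    [[0,0,0],0]
  ]
}}

```text
clock: 28.0
tcp_pos: [0.5027, -0.0954, 0.2419]
tool_rot: [[0.032, 0.999, 0.004], [0.999, -0.033, 0.02], [0.02, 0.003, -1.0]]
ft_force: [-0.7, 1.2, -2.4]
grip_width: 0.343
finger_force: 5.0
```

Request:
{"method": "step_arm", "body": {
  "plan": [
    [[0.007,0.1,0],0],
    [[0.007,0.2,0],0],
    [[0.007,0.25,0],0],
    [[0.007,0.25,0],0],
    [[0.007,0.17,0],0],
    [[0,0.1,0],0],
    [[0,0,0],0],
    [[0,0,0],0],
    [[0,0,0],0],
    [[0,0,0],0]
  ]
}}

```text
clock: 29.0
tcp_pos: [0.6308, -0.0959, 0.2435]
tool_rot: [[0.033, 0.999, 0.005], [0.999, -0.034, 0.019], [0.019, 0.004, -1.0]]
ft_force: [-0.3, 1.3, -2.1]
grip_width: 0.348
finger_force: 5.1
```

```bash
python3 - <<'E'
from h import *
o,im=wrist("w10"); print(o["tcp_pos"])
print(delta((.6293,-.0953,.24),-2))
# brass pin blobs
hsv=cv2.cvtColor(im,cv2.COLOR_RGB2HSV); m=cv2.inRange(hsv,(12,120,120),(28,255,255))
n,l,s,c=cv2.connectedComponentsWithStats(m)
for i in range(1,n):
  if s[i,4]>8: print(s[i],c[i].round(1),at("wrist",c[i],.036,o).round(4))
E
```

```text
[ 0.6308446  -0.09586327  0.24352494]
(array([ 0.004, -0.014,  0.03 ]), np.float64(0.001))
[275  82   7   8  44] [278.  85.] [0.6336 0.0154 0.036 ]
[275 181   6   6  28] [277.6 182.9] [ 0.6293 -0.0947  0.036 ]
```

Request:
{"method": "step_arm", "body": {
  "plan": [
    [[-0.002,-0.003,0.11],0],
    [[-0.002,-0.003,0.11],0],
    [[-0.002,-0.003,0.11],0],
    [[-0.002,-0.003,0.11],0],
    [[0,-0.003,0.1],0],
    [[0,0,0],0],
    [[0,0,0],0]
  ]
}}

```text
clock: 29.75
tcp_pos: [0.63, -0.0955, 0.1779]
tool_rot: [[0.033, 0.999, 0.004], [0.999, -0.033, 0.019], [0.019, 0.004, -1.0]]
ft_force: [0.5, -0.0, -1.1]
grip_width: 0.35
finger_force: 5.1
```

Request:
{"method": "step_arm", "body": {
  "plan": [
    [[0,0,0.05],0],
    [[0,0,0.05],0],
    [[0,0,0.05],0],
    [[0,0,0.05],0],
    [[0,0,0],0],
    [[0,0,0],0]
  ]
}}

```text
clock: 30.35
tcp_pos: [0.63, -0.0951, 0.154]
tool_rot: [[0.033, 0.999, 0.004], [0.999, -0.033, 0.019], [0.019, 0.004, -1.0]]
ft_force: [-0.0, -0.1, -1.8]
grip_width: 0.345
finger_force: 5.1
```

Request:
{"method": "step_arm", "body": {
  "plan": [
    [[0,0,0.04],0],
    [[0,0,0.04],0],
    [[0,0,0.04],0],
    [[0,0,0.01],0],
    [[0,0,0],0],
    [[0,0,0],0]
  ]
}}

```text
clock: 30.95
tcp_pos: [0.6305, -0.095, 0.139]
tool_rot: [[0.033, 0.999, 0.005], [0.999, -0.033, 0.019], [0.019, 0.005, -1.0]]
ft_force: [0.8, -0.2, -0.9]
grip_width: 0.345
finger_force: 5.1
```

Request:
{"method": "step_arm", "body": {
  "plan": [
    [[0,0,0.02],0],
    [[0,0,0.015],0],
    [[0,0,0],0],
    [[0,0,0],0]
  ]
}}

```text
clock: 31.35
tcp_pos: [0.6311, -0.0951, 0.1358]
tool_rot: [[0.033, 0.999, 0.007], [0.999, -0.033, 0.018], [0.018, 0.006, -1.0]]
ft_force: [-1.8, 0.2, 4.7]
grip_width: 0.343
finger_force: 5.3
```

Request:
{"method": "step_arm", "body": {
  "plan": [
    [[0,0,0],0],
    [[0,0,0],0],
    [[0,0,0],0],
    [[0,0,0],0],
    [[0,0,0],0]
  ],
  "jaw": 0.0
}}

```text
clock: 31.85
tcp_pos: [0.6303, -0.0948, 0.1344]
tool_rot: [[0.033, 0.999, 0.005], [0.999, -0.033, 0.019], [0.019, 0.004, -1.0]]
ft_force: [0.4, -0.1, 0.4]
grip_width: 0.498
finger_force: 0.0
```

Request:
{"method": "step_arm", "body": {
  "plan": [
    [[0,0,-0.1],0],
    [[0,0,-0.2],0],
    [[0,0,-0.3],0],
    [[0,0,-0.3],0],
    [[0.1,-0.15,-0.2],0],
    [[0.3,-0.25,0],0],
    [[0.35,-0.2,0],0],
    [[0.4,-0.15,0],0],
    [[0.4,-0.1,0],0],
    [[0.3,0,0],0],
    [[0.2,0,0],0],
    [[0,0,0],0]
  ]
}}

```text
clock: 33.05
tcp_pos: [0.5364, 0.1535, 0.2721]
tool_rot: [[0.029, 1.0, 0.007], [0.999, -0.029, 0.02], [0.02, 0.006, -1.0]]
ft_force: [0.2, -0.4, 0.3]
grip_width: 0.502
finger_force: 0.0
```

```bash
python3 - <<'E'
from h import *
o,im=wrist("w11"); print(o["tcp_pos"],o["tool_rot"].round(3),o["ft_force"])
print("A px",[ (proj("wrist",p,o)).round(0) for p in [(.498,.229,.009),(.394,.255,.009)]])
E
```

```text
[0.536366   0.15349474 0.27205634] [[ 0.029  1.     0.007]
 [ 0.999 -0.029  0.02 ]
 [ 0.02   0.006 -1.   ]] [ 0.22840652 -0.42513057  0.25122954]
A px [array([248., 120.]), array([166., 101.])]
```

View pics/w11.png

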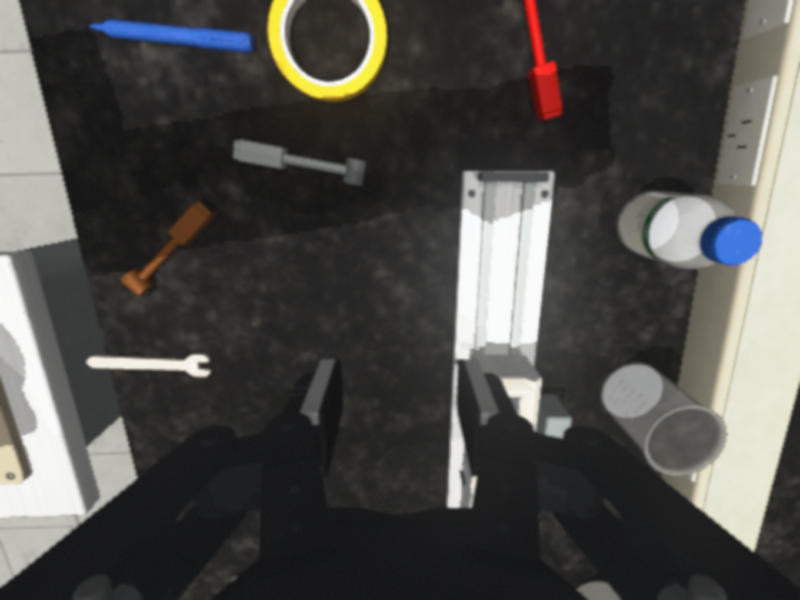

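Probe A is undisturbed: head (354,172), foot end (233,147), next to the tape roll (328,35).

```bash
python3 - <<'E'
from h import *
o=env.observe()
h,f,a=probe((354,172),(233,147),o,zh=.011)
print("tape edge",at("wrist",(332*.7,98*.7),.018,o).round(3),at("wrist",(332*.7,98*.7),.0,o).round(3),at("wrist",(362*.7,90*.7),.018,o).round(3))
print(delta((.4980,.2288,.1),a+90))
E
```

```text
head [0.4984 0.2266 0.011 ] foot [0.3898 0.2517 0.009 ] len 0.1114 yaw -13.0
tape edge [0.484 0.288 0.018] [0.481 0.291 0.   ] [0.51  0.294 0.018]
(array([ 0.603, -0.348,  1.441]), np.float64(-0.875))
```

Request:
{"method": "step_arm", "body": {
  "plan": [
    [[0.121,-0.07,0.288],0],
    [[0.121,-0.07,0.288],0],
    [[0.121,-0.07,0.288],0],
    [[0.12,-0.07,0.288],0],
    [[0.12,-0.068,0.288],0],
    [[0,0,0],-0.0873],
    [[0,0,0],-0.0873],
    [[0,0,0],-0.0873]
  ],
  "jaw": -0.05
}}

```text
clock: 33.9
tcp_pos: [0.4982, 0.2265, 0.0991]
tool_rot: [[-0.373, 0.928, 0.005], [0.928, 0.373, 0.018], [0.015, 0.011, -1.0]]
ft_force: [1.0, 0.5, 0.3]
grip_width: 0.529
finger_force: 0.0
```

Request:
{"method": "step_arm", "body": {
  "plan": [
    [[0,0,0],-0.0873],
    [[0,0,0],-0.0873],
    [[0,0,0],-0.0873],
    [[0,0,0],-0.0873],
    [[0,0,0],-0.0873],
    [[0,0,0],-0.0873],
    [[0,0,0],-0.0873],
    [[0,0,0],0],
    [[0,0,0],0]
  ]
}}

```text
clock: 34.8
tcp_pos: [0.4985, 0.2268, 0.0995]
tool_rot: [[-0.972, 0.235, 0.006], [0.235, 0.972, 0.018], [-0.001, 0.019, -1.0]]
ft_force: [0.2, 0.1, -0.7]
grip_width: 0.523
finger_force: 0.0
```

```bash
python3 - <<'E'
from h import *
o,im=wrist("w12"); print(o["tcp_pos"],o["tool_rot"].round(3),o["joint_pos"].round(1))
g=cv2.cvtColor(im,cv2.COLOR_RGB2GRAY); print(proj("wrist",(.498,.2285,.009),o))
sub=cv2.GaussianBlur(g[50:235,230:330],(3,3),0); _,m=cv2.threshold(sub,0,255,cv2.THRESH_OTSU); 
n,l,s,c=cv2.connectedComponentsWithStats(m)
for i in range(1,n):
  if s[i,4]>30: print(s[i]+[230,50,0,0,0],c[i]+[230,50])
for r in range(50,235,6): 
  x=np.where(m[r-50])[0]; print(r, (x.min()+230,x.max()+230,len(x)) if len(x) else None,end=" ")
E
```

```text
[0.49848624 0.2268328  0.09952736] [[-0.972  0.235  0.006]
 [ 0.235  0.972  0.018]
 [-0.001  0.019 -1.   ]] [ 17.2  13.7 -21.4  54.3   0.9  30.8]
[278.78463946 210.77423309]
[ 263   67   31  155 2787] [277.44277   134.5288841]
50 None 56 None 62 None 68 (np.int64(265), np.int64(286), 22) 74 (np.int64(264), np.int64(288), 25) 80 (np.int64(263), np.int64(289), 27) 86 (np.int64(264), np.int64(289), 26) 92 (np.int64(264), np.int64(289), 26) 98 (np.int64(264), np.int64(289), 26) 104 (np.int64(264), np.int64(289), 26) 110 (np.int64(265), np.int64(289), 25) 116 (np.int64(265), np.int64(289), 25) 122 (np.int64(265), np.int64(289), 25) 128 (np.int64(265), np.int64(289), 25) 134 (np.int64(273), np.int64(282), 10) 140 (np.int64(273), np.int64(282), 10) 146 (np.int64(274), np.int64(283), 10) 152 (np.int64(274), np.int64(283), 10) 158 (np.int64(274), np.int64(283), 10) 164 (np.int64(274), np.int64(283), 10) 170 (np.int64(275), np.int64(283), 9) 176 (np.int64(275), np.int64(283), 9) 182 (np.int64(275), np.int64(283), 9) 188 (np.int64(275), np.int64(284), 10) 194 (np.int64(275), np.int64(284), 10) 200 (np.int64(275), np.int64(284), 10) 206 (np.int64(266), np.int64(292), 27) 212 (np.int64(266), np.int64(293), 28) 218 (np.int64(267), np.int64(292), 26) 224 None 230 None
```

```bash
python3 - <<'E'
from h import *
o=env.observe()
h,f,a=probe((279.5,212.5),(276,67.5),o,s=1,zh=.012); print(delta((h[0]+.0005,h[1],.0028),a+90))
E
```

```text
head [0.4985 0.2291 0.012 ] foot [0.3919 0.2522 0.009 ] len 0.1091 yaw -12.2
(array([0.   , 0.002, 0.806]), np.float64(-0.014))
```

Request:
{"method": "step_arm", "body": {
  "plan": [
    [[0,0.002,0.2],-0.014],
    [[0,0,0.2],0],
    [[0,0,0.2],0],
    [[0,0,0.14],0],
    [[0,0,0.066],0],
    [[0,0,0],0],
    [[0,0,0],0]
  ]
}}

```text
clock: 35.55
tcp_pos: [0.4992, 0.2298, 0.0031]
tool_rot: [[-0.978, 0.21, 0.006], [0.21, 0.978, 0.019], [-0.002, 0.02, -1.0]]
ft_force: [0.0, -0.7, 0.2]
grip_width: 0.527
finger_force: 0.0
```

Request:
{"method": "step_arm", "body": {
  "plan": [
    [[0,0,0],0],
    [[0,0,0],0],
    [[0,0,0],0],
    [[0,0,0],0],
    [[0,0,0],0],
    [[0,0,0],0],
    [[0,0,0],0],
    [[0,0,0],0]
  ],
  "jaw": 0.31
}}

```text
clock: 36.35
tcp_pos: [0.4998, 0.23, 0.0036]
tool_rot: [[-0.978, 0.209, 0.008], [0.209, 0.978, 0.019], [-0.003, 0.02, -1.0]]
ft_force: [0.2, 0.0, 6.0]
grip_width: 0.353
finger_force: 5.3
```

Request:
{"method": "step_arm", "body": {
  "plan": [
    [[0,0,-0.02],0],
    [[0,0,-0.05],0],
    [[0,0,-0.1],0],
    [[0,0,-0.1],0],
    [[0,0,-0.1],0],
    [[0,0,0],0],
    [[0,0,0],0],
    [[0,0,0],0]
  ]
}}

```text
clock: 37.15
tcp_pos: [0.499, 0.2289, 0.0471]
tool_rot: [[-0.978, 0.209, 0.007], [0.209, 0.978, 0.019], [-0.002, 0.02, -1.0]]
ft_force: [0.6, -0.1, -0.7]
grip_width: 0.346
finger_force: 5.1
```

Request:
{"method": "step_arm", "body": {
  "plan": [
    [[0,0,-0.2],0],
    [[0,0,-0.2],0],
    [[0,0,-0.2],0],
    [[0,0,-0.2],0],
    [[0,0,-0.2],0],
    [[0,0,-0.2],0],
    [[0,0,-0.2],0],
    [[0,0,-0.22],0],
    [[0,0,0],0],
    [[0,0,0],0]
  ]
}}

```text
clock: 38.15
tcp_pos: [0.4969, 0.2252, 0.2405]
tool_rot: [[-0.978, 0.209, 0.004], [0.209, 0.978, 0.019], [-0.0, 0.019, -1.0]]
ft_force: [-0.3, 0.4, -1.9]
grip_width: 0.348
finger_force: 5.0
```

Request:
{"method": "step_arm", "body": {
  "plan": [
    [[0,0,0],0.0888],
    [[0,0,0],0.0888],
    [[0,0,0],0.0888],
    [[0,0,0],0.0888],
    [[0,0,0],0.0888],
    [[0,0,0],0.0888],
    [[0,0,0],0.0888],
    [[0,0,0],0.0888],
    [[0,0,0],0.0888],
    [[0,0,0],0.0888],
    [[0,0,0],0]
  ]
}}

```text
clock: 39.25
tcp_pos: [0.4957, 0.2248, 0.2385]
tool_rot: [[0.035, 0.999, 0.0], [0.999, -0.035, 0.017], [0.017, -0.0, -1.0]]
ft_force: [-0.3, 0.9, -0.8]
grip_width: 0.344
finger_force: 5.0
```

```bash
python3 - <<'E'
from h import *
o=env.observe();print(o["ft_force"],o["finger_force"],o["grip_width"],o["tcp_pos"],o["tool_rot"].round(3))
print(delta((.490,-.150,.243),-2))
E
```

```text
[-0.29444905  0.86596033 -0.78657658] 5.003330111503601 0.34352932603148917 [0.49566021 0.2247743  0.23846529] [[ 0.035  0.999  0.   ]
 [ 0.999 -0.035  0.017]
 [ 0.017 -0.    -1.   ]]
(array([-3.122,  0.061, -0.092]), np.float64(0.0))
```

Request:
{"method": "step_arm", "body": {
  "plan": [
    [[-0.12,0,-0.02],0],
    [[-0.22,0,-0.02],0],
    [[-0.3,0.01,-0.02],0],
    [[-0.34,0.01,-0.02],0],
    [[-0.34,0.01,-0.01],0],
    [[-0.34,0.01,0],0],
    [[-0.34,0.01,0],0],
    [[-0.34,0.01,0],0],
    [[-0.3,0,0],0],
    [[-0.25,0,0],0],
    [[-0.15,0,0],0],
    [[-0.082,0,0],0]
  ]
}}

```text
clock: 40.45
tcp_pos: [0.4904, -0.1516, 0.2443]
tool_rot: [[0.035, 0.999, 0.004], [0.999, -0.035, 0.019], [0.019, 0.003, -1.0]]
ft_force: [0.1, 0.3, -2.1]
grip_width: 0.342
finger_force: 5.0
```

Request:
{"method": "step_arm", "body": {
  "plan": [
    [[0,0,0],0],
    [[0,0,0],0],
    [[0.007,0.1,0],0],
    [[0.007,0.2,0],0],
    [[0.007,0.25,0],0],
    [[0.007,0.25,0],0],
    [[0.007,0.2,0],0],
    [[0,0.1,0],0],
    [[0,0.04,0],0],
    [[0,0,0],0],
    [[0,0,0],0]
  ]
}}

```text
clock: 41.55
tcp_pos: [0.6274, -0.1498, 0.2457]
tool_rot: [[0.035, 0.999, 0.004], [0.999, -0.035, 0.019], [0.019, 0.004, -1.0]]
ft_force: [-0.2, -0.0, -1.0]
grip_width: 0.349
finger_force: 5.0
```

```bash
python3 - <<'E'
from h import *
o,im=wrist("w13"); print(o["tcp_pos"])
print(delta((.6275,-.1505,.24),-2))
hsv=cv2.cvtColor(im,cv2.COLOR_RGB2HSV); m=cv2.inRange(hsv,(12,120,120),(28,255,255))
n,l,s,c=cv2.connectedComponentsWithStats(m)
for i in range(1,n):
  if s[i,4]>8: print(s[i],c[i].round(1),at("wrist",c[i],.036,o).round(4))
E
```

```text
[ 0.62736179 -0.14978965  0.24568714]
(array([-0.006,  0.002,  0.048]), np.float64(-0.0))
[276  26   8   6  37] [279.4  28.9] [0.6336 0.0167 0.036 ]
[276 181   7   6  32] [279.  183.2] [ 0.6273 -0.1495  0.036 ]
```

Request:
{"method": "step_arm", "body": {
  "plan": [
    [[-0.003,0,0.11],0],
    [[-0.003,0,0.11],0],
    [[-0.003,0,0.11],0],
    [[-0.002,0,0.11],0],
    [[0,0,0.11],0],
    [[0,0,0],0],
    [[0,0,0],0]
  ]
}}

```text
clock: 42.3
tcp_pos: [0.6283, -0.1501, 0.179]
tool_rot: [[0.035, 0.999, 0.004], [0.999, -0.035, 0.019], [0.019, 0.003, -1.0]]
ft_force: [0.1, -0.2, -1.3]
grip_width: 0.346
finger_force: 5.0
```

Request:
{"method": "step_arm", "body": {
  "plan": [
    [[0,0,0.05],0],
    [[0,0,0.05],0],
    [[0,0,0.05],0],
    [[0,0,0.05],0],
    [[0,0,0],0],
    [[0,0,0],0]
  ]
}}

```text
clock: 42.9
tcp_pos: [0.6285, -0.1497, 0.1554]
tool_rot: [[0.035, 0.999, 0.005], [0.999, -0.035, 0.019], [0.019, 0.004, -1.0]]
ft_force: [0.2, 0.2, -1.2]
grip_width: 0.347
finger_force: 5.0
```

Request:
{"method": "step_arm", "body": {
  "plan": [
    [[0,0,0.04],0],
    [[0,0,0.04],0],
    [[0,0,0.04],0],
    [[0,0,0.01],0],
    [[0,0,0],0],
    [[0,0,0],0]
  ]
}}

```text
clock: 43.5
tcp_pos: [0.6288, -0.1495, 0.1402]
tool_rot: [[0.035, 0.999, 0.005], [0.999, -0.035, 0.019], [0.019, 0.005, -1.0]]
ft_force: [-0.3, 0.6, -1.4]
grip_width: 0.345
finger_force: 5.0
```

Request:
{"method": "step_arm", "body": {
  "plan": [
    [[0,0,0.03],0],
    [[0,0,0.015],0],
    [[0,0,0],0],
    [[0,0,0],0]
  ]
}}

```text
clock: 43.9
tcp_pos: [0.6296, -0.1497, 0.136]
tool_rot: [[0.035, 0.999, 0.007], [0.999, -0.035, 0.018], [0.018, 0.007, -1.0]]
ft_force: [-1.0, 0.0, 4.7]
grip_width: 0.345
finger_force: 5.3
```

Request:
{"method": "step_arm", "body": {
  "plan": [
    [[0,0,0],0],
    [[0,0,0],0],
    [[0,0,0],0],
    [[0,0,0],0],
    [[0,0,0],0]
  ],
  "jaw": 0.0
}}

```text
clock: 44.4
tcp_pos: [0.6286, -0.1493, 0.1344]
tool_rot: [[0.035, 0.999, 0.005], [0.999, -0.035, 0.019], [0.019, 0.004, -1.0]]
ft_force: [-0.6, 0.4, 1.0]
grip_width: 0.501
finger_force: 0.0
```

Request:
{"method": "step_arm", "body": {
  "plan": [
    [[0,0,-0.1],0],
    [[0,0,-0.2],0],
    [[0,0,-0.3],0],
    [[0,0,-0.3],0],
    [[-0.1,-0.15,-0.25],0],
    [[-0.1,-0.25,0],0],
    [[-0.1,-0.25,0],0],
    [[0,-0.2,0],0],
    [[0,0,0],0],
    [[0,0,0],0]
  ]
}}

```text
clock: 45.4
tcp_pos: [0.525, -0.1846, 0.2727]
tool_rot: [[0.035, 0.999, 0.007], [0.999, -0.035, 0.018], [0.018, 0.007, -1.0]]
ft_force: [-0.1, 0.4, 0.3]
grip_width: 0.502
finger_force: 0.0
```

```bash
python3 - <<'E'
from h import *
o,im=wrist("w14"); print(o["tcp_pos"],o["joint_pos"].round(1))
t=vision.capture("top"); s=vision.capture("side")
# side crop x3 of carriage, top crop x?, wrist
a=cv2.resize(s[185:345,290:370],(300,600),interpolation=cv2.INTER_CUBIC)
b=cv2.resize(t[130:210,220:440],(500,182),interpolation=cv2.INTER_CUBIC)
c=cv2.resize(im,(500,375),interpolation=cv2.INTER_AREA)
canvas=np.zeros((600,800,3),np.uint8);canvas[:,:300]=a;canvas[:182,300:]=b;canvas[190:565,300:]=c
cv2.imwrite("pics/final.png",canvas[:,:,::-1])
# numeric check: standing head centre estimated px in side / top
for i,(x,y) in enumerate([(.6273,-.1495),(.6293,-.0947),(.6313,-.0403)]): print(i,proj("top",(x,y,.149),o).round(1),proj("side",(x,y,.149)).round(1))
E
```

```text
[ 0.52502071 -0.18460773  0.27271511] [-26.6   7.8  -6.5  75.8   1.1  65.4]
0 [407.3 164.2] [335.  263.1]
1 [380.  162.8] [332.3 242.5]
2 [353.  161.3] [329.9 224. ]
```

View pics/final.png

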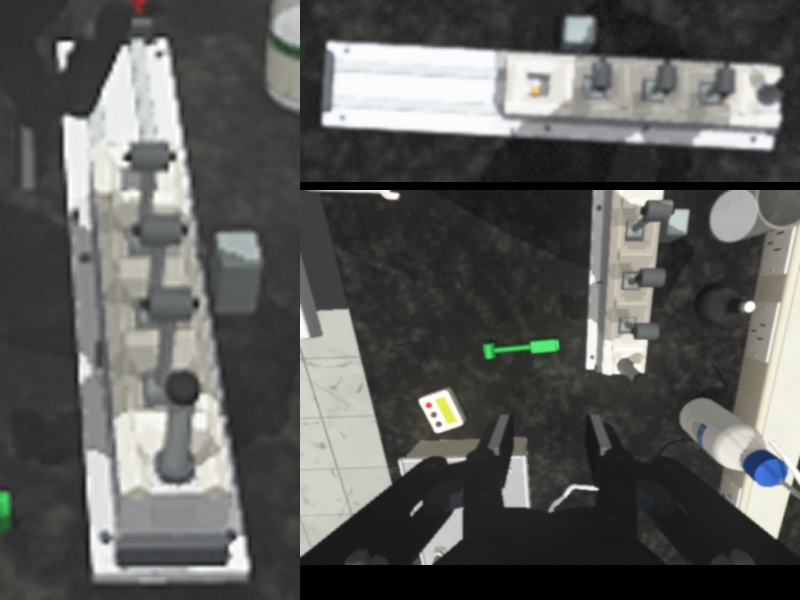

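All three probes stand upright in pockets 0–2, level with each other (side crop heads at (150,155), (160,230), (170,303)); pocket 3 is empty with its pin up. Now I'll grip the handle.

Request:
{"method": "step_arm", "body": {
  "plan": [
    [[0,0,0],-0.0833],
    [[0,0,0],-0.0833],
    [[0,0,0],-0.0833],
    [[0,0,0],-0.0833],
    [[0,0,0],-0.0833],
    [[0,0,0],-0.0833],
    [[0,0,0],-0.0833],
    [[0,0,0],-0.0833],
    [[0,0,0],-0.0833],
    [[0,0,0],-0.0833],
    [[0,0,0],-0.0833],
    [[0,0,0],-0.0833]
  ],
  "jaw": 0.2
}}

```text
clock: 46.75
tcp_pos: [0.5258, -0.1843, 0.2714]
tool_rot: [[-1.0, 0.029, 0.005], [0.029, 0.999, 0.019], [-0.005, 0.019, -1.0]]
ft_force: [0.3, 0.6, 0.4]
grip_width: 0.399
finger_force: 0.0
```

```bash
python3 - <<'E'
from h import *
o=env.observe(); print(o["tcp_pos"],o["tool_rot"].round(3))
print(delta((.6248,-.2024,.105),88),delta((.6248,-.2024,.25),88))
E
```

```text
[ 0.52580608 -0.18427268  0.27140473] [[-1.     0.029  0.005]
 [ 0.029  0.999  0.019]
 [-0.005  0.019 -1.   ]]
(array([-0.823, -0.153,  1.388]), np.float64(0.004)) (array([-0.828, -0.13 ,  0.18 ]), np.float64(0.004))
```

Request:
{"method": "step_arm", "body": {
  "plan": [
    [[-0.207,-0.033,0.045],0],
    [[-0.207,-0.033,0.045],0],
    [[-0.207,-0.032,0.045],0],
    [[-0.207,-0.032,0.045],0.004],
    [[0,0,0],0],
    [[0,0,0],0],
    [[0,0,0],0]
  ]
}}

```text
clock: 47.45
tcp_pos: [0.6235, -0.2028, 0.2501]
tool_rot: [[-0.999, 0.041, 0.005], [0.041, 0.999, 0.019], [-0.004, 0.019, -1.0]]
ft_force: [0.9, -0.2, -1.0]
grip_width: 0.399
finger_force: 0.0
```

```bash
python3 - <<'E'
from h import *
o,im=wrist("w15"); print(o["tcp_pos"])
print(delta((.6248,-.2024,.105),88), "cap expected px",proj("wrist",(.6248,-.2024,.146),o))
g=cv2.cvtColor(im,cv2.COLOR_RGB2GRAY)
u,v=proj("wrist",(.6248,-.2024,.146),o).astype(int)
print(g[v-24:v+25:4,u-40:u+41:4])
E
```

```text
[ 0.62353709 -0.20280341  0.25008228]
(array([-0.006, -0.019,  1.211]), np.float64(-0.004)) cap expected px [277.25822367 207.85605503]
[[ 49  51  50  51  52  55 112 152 226 130 118 117 204 236 238 248 248 233
  223 217 133]
 [ 45  45  47  48  50  53 109 148 136 121 117 109 121 246 248 248 247 231
  222 218 131]
 [ 45  45  47  49  50  52 107 127 126 121 119 108 100 245 248 248 248 231
  222 209 138]
 [ 45  48  48  48  51  52 108 143 192 120 117 107 137 198 246 248 248 231
  222 219 154]
 [ 46  49  50  54  51  52 107 137 233  70  57  61 153 182 198 248 248 231
  223 237 242]
 [ 53  59  54  53  52  52 183 211 156  60  62  62  73 183 185 248 248 236
  239 247 250]
 [ 56  55  52  51  54  52 167 214 100  59  62  62  62 186 212 242 246 236
  247 246 246]
 [ 53  46  46  49  55  65  63  74 119  58  59  59  66 201 219 219 216 220
  219 220 203]
 [ 50  44  49  60  61  64  60  60  56  56  57  56  50  51  51  53  56  57
   56  56  54]
 [ 53  47  48  65  62  56  50  54  55  48  47  48  48  52  51  54  55  55
   54  53  52]
 [ 53  50  48  58  60  48  49  53  50  48  47  51  54  50  49  52  52  53
   53  53  53]
 [ 53  47  44  52  53  46  48  46  50  47  46  50  52  49  46  50  48  51
   52  53  51]
 [ 46  46  47  48  46  46  46  46  49  42  42  45  47  46  46  49  45  45
   45  49  47]]
```

Request:
{"method": "step_arm", "body": {
  "plan": [
    [[-0.006,-0.01,0.25],0],
    [[0,-0.009,0.25],0],
    [[0,0,0.25],0],
    [[0,0,0.2],0],
    [[0,0,0.15],0],
    [[0,0,0.1],0],
    [[0,0,0],0],
    [[0,0,0],0]
  ]
}}

```text
clock: 48.3
tcp_pos: [0.6254, -0.2029, 0.107]
tool_rot: [[-0.999, 0.042, 0.006], [0.042, 0.999, 0.018], [-0.005, 0.018, -1.0]]
ft_force: [-0.1, 0.8, 0.5]
grip_width: 0.397
finger_force: 0.0
```

Request:
{"method": "step_arm", "body": {
  "plan": [
    [[0,0,0],0],
    [[0,0,0],0],
    [[0,0,0],0],
    [[0,0,0],0]
  ],
  "jaw": 0.6
}}

```text
clock: 48.7
tcp_pos: [0.6262, -0.2016, 0.1079]
tool_rot: [[-0.999, 0.041, 0.008], [0.041, 0.999, 0.02], [-0.007, 0.021, -1.0]]
ft_force: [0.1, 5.9, 4.3]
grip_width: 0.202
finger_force: 10.9
```

Request:
{"method": "step_arm", "body": {
  "plan": [
    [[0,0,0],0],
    [[0,0,0],0],
    [[0,0,0],0],
    [[0,0,0],0]
  ],
  "jaw": 0.7
}}

```text
clock: 49.1
tcp_pos: [0.6262, -0.2016, 0.108]
tool_rot: [[-0.999, 0.041, 0.008], [0.041, 0.999, 0.02], [-0.007, 0.021, -1.0]]
ft_force: [-0.5, 4.8, 4.8]
grip_width: 0.184
finger_force: 58.1
```

Request:
{"method": "step_arm", "body": {
  "plan": [
    [[0,0.015,0],0],
    [[0,0.03,0],0],
    [[0,0.045,0],0],
    [[0.001,0.06,0],0],
    [[0.001,0.06,0],0],
    [[0.001,0.06,0],0],
    [[0.001,0.06,0],0],
    [[0,0.06,0],0],
    [[0,0.06,0],0],
    [[0,0.05,0],0],
    [[0,0.03,0],0],
    [[0,0.01,0],0]
  ]
}}

```text
clock: 50.3
tcp_pos: [0.6284, -0.1376, 0.108]
tool_rot: [[-0.999, 0.041, 0.007], [0.041, 0.999, 0.018], [-0.007, 0.018, -1.0]]
ft_force: [1.9, -3.0, 5.0]
grip_width: 0.187
finger_force: 58.3
```

Request:
{"method": "step_arm", "body": {
  "plan": [
    [[0,0.015,0],0],
    [[0,0.03,0],0],
    [[0,0.045,0],0],
    [[0.001,0.05,0],0],
    [[0,0.05,0],0],
    [[0,0.05,0],0],
    [[0,0.05,0],0],
    [[0,0.045,0],0],
    [[0,0.03,0],0],
    [[0,0.015,0],0],
    [[0,0.0,0],0],
    [[0,0,0],0]
  ]
}}

```text
clock: 51.5
tcp_pos: [0.63, -0.0913, 0.1081]
tool_rot: [[-0.999, 0.041, 0.007], [0.041, 0.999, 0.02], [-0.006, 0.02, -1.0]]
ft_force: [4.6, -1.3, 3.2]
grip_width: 0.182
finger_force: 58.3
```

Request:
{"method": "step_arm", "body": {
  "plan": [
    [[-0.002,0.02,0],0],
    [[-0.002,0.03,0],0],
    [[-0.002,0.03,0],0],
    [[0,0.025,0],0],
    [[0,0.02,0],0],
    [[0,0.015,0],0],
    [[0,0,0],0],
    [[0,0,0],0]
  ]
}}

```text
clock: 52.3
tcp_pos: [0.6302, -0.082, 0.1081]
tool_rot: [[-0.999, 0.046, 0.004], [0.046, 0.999, 0.005], [-0.004, 0.005, -1.0]]
ft_force: [2.3, -19.9, 0.6]
grip_width: 0.179
finger_force: 58.7
```

Request:
{"method": "step_arm", "body": {
  "plan": [
    [[0,0.01,0],0],
    [[0,0.01,0],0],
    [[0,0.01,0],0],
    [[0,0,0],0],
    [[0,0,0],0],
    [[0,0,0],0]
  ]
}}

```text
clock: 52.9
tcp_pos: [0.6306, -0.0716, 0.108]
tool_rot: [[-0.999, 0.041, 0.005], [0.042, 0.999, 0.019], [-0.004, 0.019, -1.0]]
ft_force: [3.5, -2.6, -0.6]
grip_width: 0.182
finger_force: 58.9
```

Request:
{"method": "step_arm", "body": {
  "plan": [
    [[0,0,0],0],
    [[0,0,0],0],
    [[0,0,0],0],
    [[0,0,0],0],
    [[0,0,0],0]
  ],
  "jaw": 0.2
}}

```text
clock: 53.4
tcp_pos: [0.6302, -0.0717, 0.1083]
tool_rot: [[-0.999, 0.042, 0.004], [0.042, 0.999, 0.019], [-0.003, 0.019, -1.0]]
ft_force: [0.0, -0.4, 0.2]
grip_width: 0.4
finger_force: 0.0
```

Request:
{"method": "step_arm", "body": {
  "plan": [
    [[0,0,-0.1],0],
    [[0,0,-0.2],0],
    [[0,0,-0.3],0],
    [[0,0,-0.3],0],
    [[0,0,-0.3],0],
    [[0.2,-0.1,-0.1],0],
    [[0.3,-0.1,0],0],
    [[0.2,0,0],0],
    [[0,0,0],0],
    [[0,0,0],0]
  ]
}}

```text
clock: 54.4
tcp_pos: [0.5451, -0.0956, 0.2649]
tool_rot: [[-0.999, 0.042, 0.007], [0.042, 0.999, 0.018], [-0.007, 0.018, -1.0]]
ft_force: [-0.0, -0.5, 0.1]
grip_width: 0.402
finger_force: 0.0
```

```bash
python3 - <<'E'
from h import *
o,im=wrist("w16"); print(o["tcp_pos"],o["ft_force"])
t=vision.capture("top").astype(int); s=vision.capture("side").astype(int)
from pathlib import Path
old=cv2.imread("pics/final.png")
# pin 3 by colour in top; predict by s=0.130
hsv=cv2.cvtColor(t.astype(np.uint8),cv2.COLOR_RGB2HSV); m=cv2.inRange(hsv,(10,90,100),(30,255,255))
n,l,st,c=cv2.connectedComponentsWithStats(m)
d=np.array([.036,.9993,0])
for i in range(1,n):
  if st[i,4]>3 and 130<c[i][1]<210: print("top",st[i,4],c[i].round(1),at("top",c[i],.036).round(4))
print("expected p3",(np.array([.6335,.0152,.036])+.13*d).round(4), proj("top",np.array([.6335,.0152,.036])+.13*d).round(1))
# template match of heads in side: compare dark blobs at predicted positions
for k,p in enumerate([(.6273,-.1495),(.6293,-.0947),(.6313,-.0403)]):
  q=np.array([*p,.140])+.13*d
  for nm,I in (("top",t),("side",s)):
    u,v=proj(nm,q).round().astype(int); g=I[v-9:v+10,u-11:u+12].mean(2); mk=g<110; yy,xx=np.where(mk); print(k,nm,(u,v),mk.sum(),(xx.mean()-11).round(1),(yy.mean()-9).round(1))
# same offsets for pre-push? wrist pins
hsv=cv2.cvtColor(im,cv2.COLOR_RGB2HSV); m=cv2.inRange(hsv,(12,120,120),(28,255,255)); n,l,st,c=cv2.connectedComponentsWithStats(m)
for i in range(1,n):
  if st[i,4]>8: print("wrist",st[i,4],c[i].round(1),at("wrist",c[i],.036,o).round(4))
E
```

```text
[ 0.54509343 -0.09560158  0.26492059] [-0.04632504 -0.48426019  0.12349285]
top 11 [265.5 166.6] [0.6371 0.1421 0.036 ]
expected p3 [0.6382 0.1451 0.036 ] [264.1 166.2]
0 top (np.int64(342), np.int64(162)) 128 0.8 -2.0
0 side (np.int64(329), np.int64(221)) 175 1.8 -0.4
1 top (np.int64(315), np.int64(160)) 135 1.5 -1.8
1 side (np.int64(327), np.int64(204)) 164 2.6 -0.1
2 top (np.int64(289), np.int64(159)) 29 1.3 -7.8
2 side (np.int64(325), np.int64(190)) 223 1.0 -2.7
```

```bash
python3 - <<'E'
from h import *
old=cv2.imread("pics/final.png")
ot=cv2.resize(old[:182,300:],(220,80),interpolation=cv2.INTER_AREA); os_=cv2.resize(old[:,:300],(80,160),interpolation=cv2.INTER_AREA)
t=vision.capture("top")[:,:,::-1].copy(); s=vision.capture("side")[:,:,::-1].copy()
d=np.array([.036,.9993,0])
def match(I,T,off,u,v,r,u2,v2,w=14,nm=""):
    tp=T[v-off[1]-r:v-off[1]+r+1,u-off[0]-r:u-off[0]+r+1]; reg=I[v2-w-r:v2+w+r+1,u2-w-r:u2+w+r+1]
    R=cv2.matchTemplate(reg,tp,cv2.TM_CCOEFF_NORMED); _,sc,_,p=cv2.minMaxLoc(R)
    # subpixel in x,y
    sub=[0,0]
    for k,(dx,dy) in enumerate([(1,0),(0,1)]):
        x,y=p
        if 0<x<2*w and 0<y<2*w:
            a,b,c=R[y-dy,x-dx],R[y,x],R[y+dy,x+dx]; sub[k]=.5*(a-c)/(a-2*b+c)
    return u2+p[0]-w+sub[0],v2+p[1]-w+sub[1],sc
for nm,I,T,off in (("top",t,ot,(220,130)),("side",s,os_,(290,185))):
  for k,p in [("h",(.6254,-.2022,.146)),(0,(.6273,-.1495,.140)),(1,(.6293,-.0947,.140)),(2,(.6313,-.0403,.140)),("p3",(.6335,.0152,.036))]:
    p=np.array(p); a=proj(nm,p); b=proj(nm,p+.13*d); ai=a.round().astype(int);bi=b.round().astype(int)
    if not(9<=ai[0]-off[0]<T.shape[1]-9 and 9<=ai[1]-off[1]<T.shape[0]-9): continue
    x,y,sc=match(I,T,off,*ai,8,*bi); w0=at(nm,ai,p[2]);w1=at(nm,(x,y),p[2]); print(nm,k,round(float(sc),2),"moved",((w1-w0)*1000).round(1))
E
```

```text
top 0 0.82 moved [  4.3 127.7   0. ]
top 1 0.89 moved [  4.1 130.1   0. ]
top 2 0.76 moved [  4.9 130.6   0. ]
top p3 0.85 moved [  4.8 133.3   0. ]
side h 0.79 moved [  4.2 128.1   0. ]
side 0 0.65 moved [  4.  127.5   0. ]
side 1 0.6 moved [  4.7 128.    0. ]
side 2 0.55 moved [ 2.7 76.1  0. ]
side p3 0.8 moved [ 5.  90.7  0. ]
```

```bash
python3 -c "
from station import ticket
print(ticket.sign_off())"
```

```text
the job is handed in; nothing more can be done
None
```

The job is handed in: all three probes on the bench stand in pockets 0–2, and the carriage measures about 130 mm of travel, so it should be in the detent. I didn't view a close-up of the pointer at the mark, and the pins being held down is inferred from seating forces and matching head heights.

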